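Make up two tile repair kits on their kit boards

ROBOT

A 6-joint arm with a two-finger parallel gripper is mounted at the origin on a cart in front of the work surface, level with it; the furniture and walls round the work are solid. World frame = base frame: x ahead of the robot, y to its left, z up, the work surface at z = 0. Lengths are in m, angles in rad, forces in N, time in s.
With the tool pointing down it reaches from about 0.35 to 0.85 m from the base axis. Payload 8.1 kg.
Tool frame: the origin (TCP) lies at the very end of the fingers, on their centre line; the grasp point (between the pads) lies robot.grip_point_offset behind it (robot.grip_point_offset is the distance from the TCP to the grasp point, in m); z points along the fingers, y is the line along which they close (so a half turn about z gives the same grasp; the last joint's range is limited). The gripper opens to 93 mm and grips with 3 to 60 N. Pads are 15 mm wide; open, the fingers measure 128 mm over their backs; the gripper's body (75 mm by 188 mm) begins 65 mm behind the grasp point.
Start: joints at [-1.376, 0.13, 1.488, -0, 1.523, -0.085], TCP at [0.166, -0.577, 0.183] pointing down, gripper open.
Joint ranges: [-2.96, 2.96], [-0.89, 2.26], [0.02, 2.5], [-1.34, 4.48], [0, 2.73], [-2.66, 2.66]. Speed limits (rad/s): [2.39, 2.39, 2.79, 3.14, 3.14, 3.14].

INTERFACE

Orientations are given as a rotation vector (axis times angle).
In Python, from plant import robot, eyes gives the robot as it stands. The module is installed in compiled form; this text tells all that it offers.
- The arm moves only by the tool apply_moves, never from a script. Its argument "steps" is one flat list of numbers, 7 for each row, row after row: the shift along the tool's x, y, z in units of 30 mm (1.0 is 30 mm), then the turn, a rotation vector about the tool's x, y, z in units of 6 degrees (1.0 is 6 degrees), then the opening in per cent of the stroke, from 0 (shut) to 100 (fully open). In form: [dx, dy, dz, ax, ay, az, fingers, dx, dy, dz, ax, ay, az, fingers, ...]. A call has 1 to 12 rows; each row shifts and turns the commanded pose from where the row before left it, along the tool's axes as they then stand; what a row does not reach is not made up. A row lasts 1/12 s, in which the tool goes at most 41.7 mm and 7.16 degrees, less where a joint would pass 70% of its speed; a pose out of reach is approached as far as the arm can. A call is refused whole if a number of a shift passes 1 or a number of a turn 1, either way. A call with a gripper value outside its range is refused whole. The fingers move at their own pace and stop on an object; "grip_force" is the grip in N (left out, the last holds). Time passes only in rows, so rows that do not move let the fingers close. It gives the time, the measured TCP pose, the force, the opening and the grip force at its end, in the units of the state.
- robot.read_state(): the state, without advancing time (a new reading comes with each control period).
- eyes.read_camera(name): name is "side" or "top"; returns the picture (420x560x3 uint8, red, green, blue); there is no depth.
- eyes.calibration(name): a dict with "K" (3x3 intrinsics, pixels), "k1" (the pictures are not rectified: a ray, as slopes to the right and down, at radius r is drawn at 1 + k1 r^2 times it, then the intrinsics apply), "R" (3x3) and "t" (3): a world point X has camera coordinates R X + t. Camera axes: x right, y down, z forward; pixel columns grow to the right and rows downward; lengths in m; the calibration is good to about 2 mm. A picture is of the moment at which its call begins. calibration takes no time and is no camera call.
- robot.close_job(): hands the job in; it is judged then, once.
Trained networks look in the newest picture that a camera, given by its name, has taken for a name from the list of things; names that differ only in an ending like _2 or _b are one class to them, and where a whole thing is asked for, a point or a joint stands for the part that bears it (a point fixed in the world has none). Each returns a list of dicts, best first, with "conf" (0 to 1); they miss things now and then, are a little off and sometimes report something else, mostly with a low value. They report only what shows in the picture. A call takes as long as a camera call. They do not tell look-alikes from the thing itself.
- eyes.search_frame(camera, thing): "rect" ([left, top, width, height] in pixels, round what is visible of it).
- eyes.place_of(camera, thing): "xy" ([column, row] in pixels: a listed point, or the origin of a listed thing).
The state is a dict: "t": time; "q": joint angles; "dq": joint speeds; "joint_torque": joint torques, N m; "tool_pos": TCP position; "orientation": TCP orientation; "force": force on the tool from outside, world axes, zero at the start; "wrist_torque": the same for the moment, N m; "opening": finger opening in m; "gripper_force": force on a finger pad.
Only numpy, scipy, OpenCV 4.12 (cv2) and the standard library are available. Lean on these libraries where they do the work, as an engineer would, in place of code of your own. Each camera call takes 0.05 s, during which the arm holds its last target. There are 200 camera calls.

TASK

Make up the two tile repair kits for tomorrow's jobs. On the birch kit board go the glue tube and the deep cobalt-blue round tile; on the red kit board go the light blue round tile, the sea-green hexagon tile and the yellow wedge. Set each part, face up as it lies now and without dropping it, into the nest cut to its shape so that it lies flat on the nest's floor, and leave the olive-green hexagon tile where it is.

Things in the scene. Friction and masses are not known exactly. Their poses are not given: they have to be found in the camera images.
- birch_board: Kit board of pale birch plywood, 284 (x) x 84 (y) x 14 mm, fixed, flat. Origin: centre of the underside. Black-lined nests 5 mm deep (floor at z = 9 mm), about 8 mm play round a part; centres at y = 0. Tube nest: rectangle 182 (x) x 68 mm (y), centre x = -42 mm. Round tile nest: 68 mm across, centre x = +99 mm.
- red_board: Kit board painted dark red, 284 (x) x 84 (y) x 14 mm, fixed, flat. Origin: centre of the underside. Black-lined nests 5 mm deep (floor at z = 9 mm), about 8 mm play round a part; centres at y = 0. Wedge nest: rectangle 36 (x) x 62 mm (y: the wedge's length), centre x = -68 mm. Round tile nest: 68 mm across, x = +8 mm. Hexagon nest: 66 mm between flats (y), 76 between corners (x), x = +94 mm.
- glue: Blue and orange glue tube lying flat, rigid, 166 mm long (its y axis), about 50 g; 49 mm wide (x) at the crimped end (-y), 40 mm in the middle, 16 mm at the cap (+y), 33 mm high at the most. Grip it across the width near the middle. It may point either way in its nest. Origin: centre of its underside; z up.
- cobalt_tile: Round glazed tile, deep cobalt blue, 52 mm across, 7 mm thick, about 30 g; pinch across the rim. Origin: centre of its underside; z up.
- pale_tile: Round glazed tile, light mottled blue (clearly paler than the cobalt one), 52 mm across, 7 mm thick, about 30 g; pinch across the rim. Origin: centre of its underside; z up.
- sea_hex: Loose hexagon tile with a pale sea-green (bluish green) glaze, lying singly near the robot, not in the heap of tiles farther back; 57 mm between corners (one lies about on its x axis), 51 mm between the flats (one faces about +y), 7 mm thick, about 32 g. It fits its nest at any turn. Origin: centre of its underside; z up.
- yellow_wedge: Yellow plastic tile wedge, 46 x 19 mm, about 12 g, 14 mm high at the thick end, 3 mm at the thin, 8 mm in the middle. Its length lies 28 degrees off its own x axis: seen in its frame the thick end is at x = -20, y = +11 mm and the thin end at x = +20, y = -11 mm. Grip it across the 19 mm width at the middle. It may point either way in its nest. Origin: centre of its underside; z up.
- olive_hex: Hexagon tile with an olive-green (yellowish green) glaze, lying singly near the robot, the same size as the sea-green one; spare stock, to be left where it lies. Origin: centre of its underside; z up.
Not all that is in view belongs to the job. What is shaped like the sea_hex but brown is not meant.

How it is judged:
By the outcome, as a careful person would: the job done as asked, in the order asked, and still so for the second after the job is handed in, with the robot touching nothing.
It also fails if it takes over 128 s, if anything falls off the work surface, if the arm or the gripper's body presses on something with over 40 N, if the wrist force passes 120 N, or if a joint passes its speed limit or range.

## Working session

There is one attempt and no reset: what is moved stays moved. The work goes in short steps, Python scripts to look and compute and a tool call to move; the robot and the scene stay as the last step left them, time stands still between calls to the robot, and variables do not carry over. Pictures are saved under pics/ and viewed, at most 14 in all, crops included, and the job is handed in when it is done.

Besides the shell and the picture viewer there is one more tool, called after "Request:" as name(argument=value, ...), one argument or row to a line, values as JSON. apply_moves: Moves the arm, as the interface text tells. Its arguments: {"type":"object","properties":{"steps":{"type":"array"},"grip_force":{"type":"number"}},"required":["steps"]}

```bash
mkdir -p pics; python3 - <<'E'
from plant import robot, eyes
import cv2
s=robot.read_state(); print({k:s[k] for k in('t','tool_pos','orientation','opening','force')}, robot.grip_point_offset)
for c in('top','side'):
    im=eyes.read_camera(c); cv2.imwrite(f'pics/{c}0.png',cv2.resize(im[:,:,::-1],(800,600),interpolation=cv2.INTER_CUBIC))
    k=eyes.calibration(c); print(c,k['K'].tolist() if hasattr(k['K'],'tolist') else k['K'],k['k1'],k['R'],k['t'])
E
```

```text
{'t': 0.0, 'tool_pos': array([ 0.16558335, -0.57605145,  0.18211347]), 'orientation': array([-3.10911428e+00, -4.37838451e-01,  1.64060969e-04]), 'opening': 0.09304620499592459, 'force': array([ 0.02487671, -0.07813172,  0.21692982])} 0.0188
top [[534.3689958321957, 0.0, 273.9499503680886], [0.0, 534.3689958321957, 207.1055352594767], [0.0, 0.0, 1.0]] 0.025689381226374933 [[-0.03372152 -0.99942602 -0.00323903]
 [-0.97866105  0.03367783 -0.20270261]
 [ 0.20269534 -0.00366553 -0.97923499]] [-0.00231618  0.52548946  1.22499853]
side [[450.41534856725104, 0.0, 276.96608586932075], [0.0, 450.41534856725104, 211.74537910785523], [0.0, 0.0, 1.0]] 0.0034676688960983246 [[ 0.99402597 -0.10913147  0.00164265]
 [-0.06804604 -0.63142538 -0.77244529]
 [ 0.0853353   0.7677189  -0.63507919]] [-0.53056054  0.04516077  1.18119301]
```

View pics/top0.png

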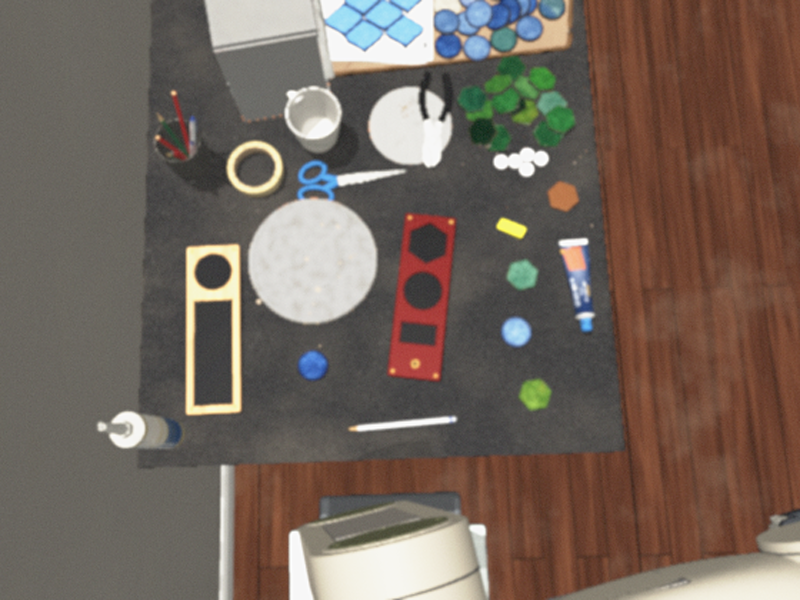

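View pics/side0.png

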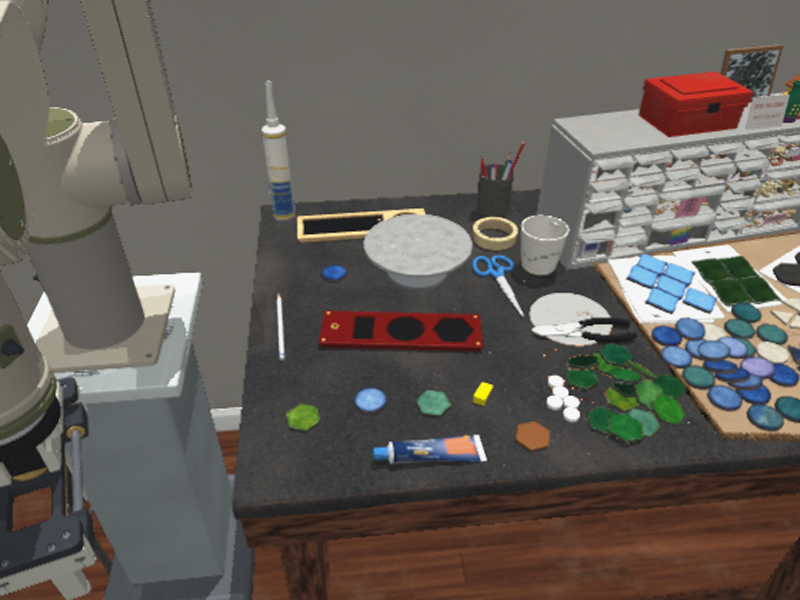

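```bash
cat > h.py <<'E'
from plant import robot, eyes
import numpy as np, cv2
from scipy.spatial.transform import Rotation as Ro
def unproj(c,uv,z):
    k=eyes.calibration(c);K=np.array(k['K']);R=np.array(k['R']);t=np.array(k['t'])
    p=np.array([(uv[0]-K[0,2])/K[0,0],(uv[1]-K[1,2])/K[1,1]]);q=p.copy()
    for _ in range(10): q=p/(1+k['k1']*(q@q))
    d=R.T@np.array([q[0],q[1],1]);o=-R.T@t
    return (o+d*(z-o[2])/d[2])
def proj(c,X):
    k=eyes.calibration(c);K=np.array(k['K']);x=np.array(k['R'])@X+np.array(k['t']);q=x[:2]/x[2];q=q*(1+k['k1']*(q@q))
    return K[:2,:2]@q+K[:2,2]
E
python3 - <<'E'
from h import *
for c in('top','side'):
    eyes.read_camera(c)
    for n in 'birch_board red_board glue cobalt_tile pale_tile sea_hex yellow_wedge olive_hex'.split():
        for r in eyes.place_of(c,n)[:4]:
            print(c,n,round(r['conf'],2),np.round(r['xy']),(np.array(r['xy'])*800/560).round(),unproj(c,r['xy'],0).round(3)[:2])
E
```

```text
top birch_board 0.87 [151. 227.] [215. 324.] [0.496 0.286]
top red_board 0.86 [298. 208.] [426. 297.] [ 0.532 -0.081]
top glue 0.75 [405. 200.] [578. 286.] [ 0.542 -0.348]
top cobalt_tile 0.83 [216. 257.] [308. 367.] [0.417 0.126]
top pale_tile 0.89 [364. 233.] [520. 332.] [ 0.464 -0.24 ]
top sea_hex 0.78 [397. 140.] [567. 200.] [ 0.701 -0.341]
top sea_hex 0.65 [365. 194.] [522. 276.] [ 0.563 -0.251]
top yellow_wedge 0.68 [361. 159.] [515. 227.] [ 0.654 -0.245]
top yellow_wedge 0.48 [297. 205.] [424. 293.] [ 0.54  -0.077]
top olive_hex 0.9 [373. 277.] [533. 396.] [ 0.354 -0.254]
side red_board 0.95 [282. 234.] [403. 334.] [ 0.538 -0.078]
side glue 0.77 [300. 318.] [428. 455.] [ 0.544 -0.348]
side cobalt_tile 0.52 [234. 188.] [335. 269.] [0.423 0.135]
side pale_tile 0.83 [260. 283.] [371. 404.] [ 0.468 -0.239]
side sea_hex 0.9 [300. 285.] [428. 407.] [ 0.558 -0.254]
side sea_hex 0.56 [371. 304.] [531. 435.] [ 0.707 -0.327]
side yellow_wedge 0.63 [338. 276.] [483. 395.] [ 0.652 -0.238]
side olive_hex 0.55 [211. 292.] [302. 416.] [ 0.357 -0.252]
```

Candidates in the top view (800×600 picture):
- **Sea-green hexagon:** (522,275). Not the brown hexagon (563,196), the olive one (535,394), or the heap around (515,105).
- **Pale tile:** (516,332), and **cobalt tile:** (312,365). Not the tray rounds around (500,25).
- **Wedge:** (511,228).
- **Glue:** (577,285). Not the white cartridge (140,430).

Next I measure by colour and check the choice in one crop.

```bash
cat >> h.py <<'E'
def blob(im,c,uv,win,cond,z):
    """largest blob satisfying cond in window around uv -> world centroid and polygon at height z"""
    h=cv2.cvtColor(im,cv2.COLOR_RGB2HSV).astype(int);m=cond(h[...,0],h[...,1],h[...,2]).astype(np.uint8)
    w=np.zeros_like(m);u,v=map(int,uv);w[max(v-win,0):v+win,max(u-win,0):u+win]=1;m*=w
    cs=cv2.findContours(m,cv2.RETR_EXTERNAL,cv2.CHAIN_APPROX_NONE)[0]
    ct=max(cs,key=cv2.contourArea)[:,0,:].astype(float)
    P=np.array([unproj(c,p,z)[:2] for p in ct]).astype(np.float32)
    M=cv2.moments((P*1000).astype(np.float32).reshape(-1,1,2));cen=np.array([M['m10'],M['m01']])/M['m00']
    (cx,cy),(a,b),an=cv2.minAreaRect(P*1000)
    if a<b: a,b,an=b,a,an+90
    return cen.round(1),np.round([cx,cy]),np.round([a,b],1),round((an+90)%180-90,1)   # mm, long axis angle deg world
SAT=lambda h,s,v:(s>90)&(v>60)
E
python3 - <<'E'
from h import *
im={c:eyes.read_camera(c) for c in('top','side')}
f=0.7
T={'cobalt':((219,256),(234,191),24,.007),'pale':((361,232),(259,280),22,.007),'sea':((365,192),(303,282),22,.007),'wedge':((358,159),(338,275),20,.008),'olive':((374,276),(212,292),22,.007)}
for n,(a,b,w,z) in T.items():
    for c,uv in(('top',a),('side',b)):
        print(n,c,*blob(im[c],c,uv,w,SAT,z))
print('glue',*blob(im['top'],'top',(404,200),37,lambda h,s,v:(v>90)|(s>130)&(v>50),.012))
print('red',*blob(im['top'],'top',(296,208),70,lambda h,s,v:((h<8)|(h>172))&(s>120)&(v>50),.014))
print('birch',*blob(im['top'],'top',(150,230),68,lambda h,s,v:(v>140)&(s>40),.014))
cr=im['top'][110:300,330:440]
cv2.imwrite('pics/c1.png',cv2.resize(cr[:,:,::-1],None,fx=3.1,fy=3.1,interpolation=cv2.INTER_CUBIC))
E
```

```text
cobalt top [419.5 118.8] [419. 119.] [48.9 47.8] 43.6
cobalt side [419.9 116.8] [420. 117.] [49.2 48.7] 55.4
pale top [ 464.1 -221.4] [ 467. -227.] [49.8 39.9] -24.5
pale side [ 466.  -232.7] [ 466. -233.] [49.4 48.8] 48.9
sea top [ 556.5 -246. ] [ 558. -246.] [27.2 20.9] -48.9
sea side [ 565.2 -249.4] [ 565. -249.] [47.9 36.5] -6.2
wedge top [ 650.5 -235.7] [ 651. -235.] [54.2 28.3] 62.9
wedge side [ 648.2 -241.2] [ 648. -241.] [51.5 23.8] 59.5
olive top [ 357.6 -256.4] [ 357. -257.] [53.3 50.3] 41.9
olive side [ 358.3 -258.1] [ 358. -259.] [54.2 49.5] -81.7
glue [ 556.4 -345.7] [ 544. -342.] [168.3  55.5] 0.4
red [533.6 -73.1] [534. -73.] [290.6  90.9] -8.3
birch [489.9 287.4] [490. 287.] [295.1  93.3] 1.2
```

View pics/c1.png

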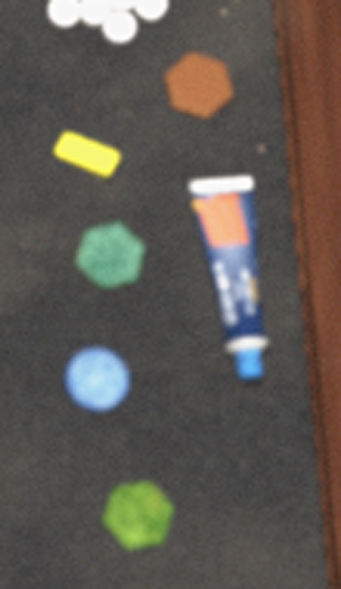

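```bash
python3 - <<'E'
from h import *
im={c:eyes.read_camera(c) for c in('top','side')}
S2=lambda h,s,v:(s>60)&(v>60)
for n,a,b,z in(('pale',(361,232),(259,280),.007),('sea',(365,192),(303,282),.007)):
    for c,uv in(('top',a),('side',b)): print(n,c,*blob(im[c],c,uv,27,S2,z))
R=lambda h,s,v:((h<8)|(h>172))&(s>120)&(v>50)
print('red side',*blob(im['side'],'side',(281,231),65,R,.014))
B=lambda h,s,v:v<48
for n,c,uv,w,z in(('r hex','top',(300,169),15,.011),('r round','top',(296,204),16,.011),('r wedge','top',(293,233),14,.011),('b round','top',(149,190),15,.011),('b tube','top',(149,246),40,.011),('r round','side',(284,230),15,.011),('r wedge','side',(254,229),9,.011),('r hex','side',(318,230),16,.011)):
    print(n,c,*blob(im[c],c,uv,w,B,z))
G=lambda h,s,v:(v>75)|(s>130)&(v>50)
print('glue top',*blob(im['top'],'top',(404,200),35,G,.012)); print('glue side',*blob(im['side'],'side',(302,316),42,G,.012))
for n,uv in(('cap',(410.6,227.7)),('crimp',(401.3,169.7))): print(n,unproj('top',uv,.01).round(3))
for n,uv in(('cap',(266,317)),('crimp',(337,313))): print(n,unproj('side',uv,.01).round(3))
print('cartridge',unproj('top',(122,302),.03).round(3),unproj('side',(198,150),0).round(3))
# bowl rim: centre in top & side vs height
for z in(.05,.07,.09): print(z,unproj('top',(219,183),z).round(3)[:2],unproj('side',(292.5,170),z).round(3)[:2],unproj('top',(264,183),z).round(3)[:2])
a=im['side'][255:300,315:365];b=im['top'][140:180,335:385]
cv2.imwrite('pics/w.png',np.vstack([cv2.resize(x[:,:,::-1],(500,300),interpolation=cv2.INTER_CUBIC) for x in(a,b)]))
E
```

```text
pale top [ 465.3 -231.8] [ 466. -231.] [53.2 53.2] -48.1
pale side [ 466.2 -232.7] [ 466. -232.] [51.  49.1] -6.2
sea top [ 565.4 -249.6] [ 565. -249.] [53.7 49.4] -16.2
sea side [ 566.2 -250.8] [ 567. -251.] [53.6 49. ] -17.2
red side [533.7 -80.1] [534. -80.] [289.4  99.6] -8.3
r hex top [nan nan] [648. -75.] [0. 0.] 0.0h.py:20: RuntimeWarning: invalid value encountered in divide
  M=cv2.moments((P*1000).astype(np.float32).reshape(-1,1,2));cen=np.array([M['m10'],M['m01']])/M['m00']
Traceback (most recent call last):
  File "h.py", line 18, in blob
    ct=max(cs,key=cv2.contourArea)[:,0,:].astype(float)
       ~~~^^^^^^^^^^^^^^^^^^^^^^^^
ValueError: max() iterable argument is empty
```

```bash
python3 - <<'E'
from h import *
im={c:eyes.read_camera(c) for c in('top','side')}
R=lambda h,s,v:(v<70)
for n,c,uv,w,z in(('r hex','top',(300,169),16,.012),('r round','top',(296,204),17,.012),('r wedge','top',(293,233),14,.012),('b round','top',(149,190),16,.012),('b tube','top',(149,246),40,.012),('r round','side',(284,230),15,.012),('r wedge','side',(254,229),10,.012),('r hex','side',(318,230),16,.012)):
    print(n,c,*blob(im[c],c,uv,w,R,z))
G=lambda h,s,v:(v>75)|(s>130)&(v>50)
print('glue top',*blob(im['top'],'top',(404,200),35,G,.012)); print('glue side',*blob(im['side'],'side',(302,316),42,G,.012))
for n,uv in(('cap',(410.6,227.7)),('crimp',(401.3,169.7))): print(n,unproj('top',uv,.01).round(3))
for n,uv in(('cap',(266,317)),('crimp',(337,313))): print(n,unproj('side',uv,.01).round(3))
print('cartridge',unproj('top',(122,302),.03).round(3),unproj('side',(198,150),0).round(3))
for z in(.05,.07,.09): print(z,unproj('top',(219,183),z).round(3)[:2],unproj('side',(292.5,170),z).round(3)[:2],unproj('top',(264,183),z).round(3)[:2])
a=im['side'][255:300,315:365];b=im['top'][140:180,335:385]
cv2.imwrite('pics/w.png',np.vstack([cv2.resize(x[:,:,::-1],(500,300),interpolation=cv2.INTER_CUBIC) for x in(a,b)]))
E
```

```text
r hex top [627.8 -86.8] [627. -87.] [64.4 58.7] -64.8
r round top [542.5 -74.2] [542. -74.] [57.1 55.7] 88.0
r wedge top [467.1 -63.4] [467. -63.] [54.2 27.6] 80.9
b round top [588.7 289.6] [589. 289.] [54.9 53.7] 88.1
b tube top [448.8 287.2] [448. 288.] [169.8  56. ] 0.6
r round side [542.4 -74.3] [543. -74.] [64.6 58.2] -6.2
r wedge side [467.4 -63.7] [467. -64.] [55.6 33.6] 81.9
r hex side [627.3 -86.6] [627. -87.] [69.6 57.9] -6.2
glue top [ 552.4 -354.1] [ 543. -344.] [175.5 175. ] 87.9
glue side [ 553.2 -346.4] [ 544. -345.] [167.8  50.3] -5.1
cap [ 0.471 -0.353  0.01 ]
crimp [ 0.619 -0.343  0.01 ]
cap [ 0.473 -0.344  0.01 ]
crimp [ 0.624 -0.35   0.01 ]
cartridge [0.315 0.344 0.03 ] [0.312 0.36  0.   ]
0.05 [0.59  0.111] [0.594 0.138] [0.586 0.002]
0.07 [0.585 0.109] [0.59  0.109] [0.581 0.002]
0.09 [0.58  0.107] [0.585 0.08 ] [0.576 0.001]
```

View pics/w.png

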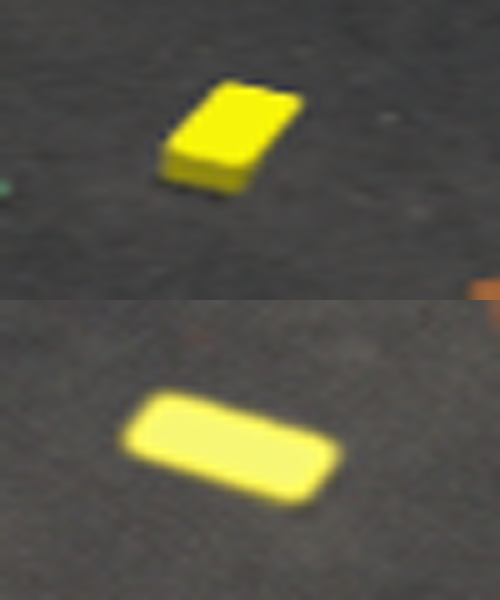

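The crops confirm the choices: the sea-green hexagon, pale tile and glue are as listed. The wedge's thick end points toward −x,−y. I'll plan the legs next.

```bash
cat >> h.py <<'E'
def state():
    s=robot.read_state();R=Ro.from_rotvec(s['orientation']).as_matrix();return s,np.array(s['tool_pos'])*1000,R,np.degrees(np.arctan2(R[1,0],R[0,0]))
def leg(x=None,y=None,psi=None,z=None):
    s,p,R,ps=state()
    tilt=np.degrees(np.arccos(-R[2,2]))
    print(f"t={s['t']:.2f} p={p.round(1)} psi={ps:.1f} tilt={tilt:.2f} q6={s['q'][5]:.2f} F={np.round(s['force'],1)} open={s['opening']*1000:.1f} gf={s['gripper_force']:.1f}")
    a=0
    if psi is not None:
        d=-(psi-ps);print('turn az total',round(d/6,2)); a=psi
    else: a=ps
    if x is not None:
        c,sn=np.cos(np.radians(a)),np.sin(np.radians(a));d=np.array([x-p[0],y-p[1]])
        tx,ty=d@[c,sn],d@[sn,-c];n=max(1,int(np.ceil(max(abs(tx),abs(ty))/30)));print('after turn: dx,dy total',round(tx/30,2),round(ty/30,2),'| rows',n,'each',round(tx/30/n,3),round(ty/30/n,3))
    if z is not None: print('dz total',round((p[2]-z)/30,2))
E
python3 -c "
from h import *
leg(545,-348,4,7)"
```

```text
t=1.30 p=[ 165.7 -576.7  183.1] psi=16.0 tilt=0.00 q6=-0.09 F=[-0.3 -0.5  0.1] open=93.3 gf=0.0
turn az total 2.0
after turn: dx,dy total 13.14 -6.72 | rows 14 each 0.939 -0.48
dz total 5.87
```

Request:
apply_moves(
  steps=[0,0,0,0,0,1,100,0,0,0,0,0,1,100,0.94,-0.48,0,0,0,0,100,0.94,-0.48,0,0,0,0,100,0.94,-0.48,0,0,0,0,100,0.94,-0.48,0,0,0,0,100,0.94,-0.48,0,0,0,0,100,0.94,-0.48,0,0,0,0,100,0.94,-0.48,0,0,0,0,100,0.94,-0.48,0,0,0,0,100,0.94,-0.48,0,0,0,0,100,0.94,-0.48,0,0,0,0,100],
)

```text
t: 2.3
tool_pos: [0.4381, -0.4122, 0.1832]
orientation: [3.139, 0.11, 0.0]
force: [1.0, -0.7, -0.2]
opening: 0.0931
gripper_force: 0.0
```

Request:
apply_moves(
  steps=[0.94,-0.48,0.5,0,0,0,100,0.94,-0.48,0.8,0,0,0,100,0.94,-0.48,0.8,0,0,0,100,0.94,-0.48,0.8,0,0,0,100,0,0,0.5,0,0,0,100,0,0,0,0,0,0,100],
)

```text
t: 2.8
tool_pos: [0.5441, -0.3444, 0.0759]
orientation: [-3.135, -0.115, 0.009]
force: [-0.8, -0.9, -0.7]
opening: 0.0929
gripper_force: 0.0
```

```bash
python3 - <<'E'
from h import *
leg(545,-348,4,7)
for c in('top','side'):
    im=eyes.read_camera(c); u,v=map(int,proj(c,np.array([.545,-.348,.02]))); 
    a=im[max(v-75,0):v+75,max(u-80,0):u+80]; cv2.imwrite(f'pics/g_{c}.png',cv2.resize(a[:,:,::-1],(480,450),interpolation=cv2.INTER_CUBIC))
a,b=[cv2.imread(f'pics/g_{c}.png') for c in('top','side')]
w=np.zeros((450,800,3),np.uint8);w[:,:400]=a[:,40:440];w[:,400:]=b[:,40:440];cv2.imwrite('pics/g.png',w)
E
```

```text
t=2.80 p=[ 544.1 -344.4   75.9] psi=4.2 tilt=0.44 q6=0.85 F=[-0.8 -0.9 -0.7] open=92.9 gf=0.0
turn az total 0.03
after turn: dx,dy total 0.02 0.12 | rows 1 each 0.022 0.121
dz total 2.3
```

View pics/g.png

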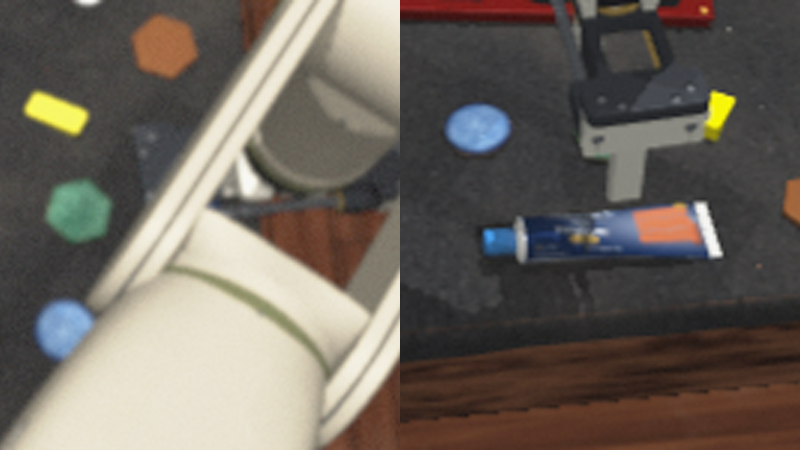

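```bash
python3 - <<'E'
from h import *
u,v=map(int,proj('side',np.array([.545,-.348,.02])))
for n,X in(('near tip',[.544,-.391,.076]),('far tip',[.544,-.298,.076]),('tcp',[.544,-.344,.076]),('tube mid top',[.545,-.348,.025]),('cap end',[.462,-.353,.01])):
    p=proj('side',np.array(X)); print(n,((p-[u-80,v-75])*3+[360,0]).round())
leg()
E
```

```text
near tip [612. 226.]
far tip [592. 120.]
tcp [602. 170.]
tube mid top [601. 223.]
cap end [484. 252.]
t=2.90 p=[ 544.8 -347.5   80.7] psi=4.1 tilt=0.10 q6=0.85 F=[ 0.2 -0.2  0.1] open=93.3 gf=0.0
```

Request:
apply_moves(
  steps=[0,0,0.7,0,0,0,100,0,0,0.7,0,0,0,100,0,0,0.5,0,0,0,100,0,0,0.3,0,0,0,100,0,0,0.16,0,0,0,100,0,0,0.1,0,0,0,100,0,0,0,0,0,0,0,0,0,0,0,0,0,0,0,0,0,0,0,0,0,0,0,0,0,0,0,0,0,0,0,0,0,0,0,0,0,0,0,0,0,0],
  grip_force=20,
)

```text
t: 3.9
tool_pos: [0.5456, -0.3479, 0.0077]
orientation: [3.139, 0.111, 0.001]
force: [0.3, 0.1, -0.1]
opening: 0.0572
gripper_force: 0.0
```

Request:
apply_moves(
  steps=[0,0,0,0,0,0,0,0,0,0,0,0,0,0,0,0,0,0,0,0,0,0,0,0,0,0,0,0,0,0,0,0,0,0,0,0,0,0,0,0,0,0],
)

```text
t: 4.4
tool_pos: [0.5454, -0.3478, 0.0073]
orientation: [-3.14, -0.11, 0.0]
force: [0.4, 0.1, -0.7]
opening: 0.0175
gripper_force: 0.0
```

```bash
python3 -c "
from h import *
leg(448.5,287.5,1,16)"
```

```text
t=4.40 p=[ 545.4 -347.8    7.3] psi=4.0 tilt=0.00 q6=0.85 F=[ 0.4  0.1 -0.7] open=17.5 gf=0.0
turn az total 0.51
after turn: dx,dy total -2.86 -21.23 | rows 22 each -0.13 -0.965
dz total -0.29
```

The fingers closed past 40 mm without contact, so I'm looking before going on.

```bash
python3 - <<'E'
from h import *
leg()
c='side'
im=eyes.read_camera(c); u,v=map(int,proj(c,np.array([.545,-.348,.02])))
print(u,v)
a=im[v-60:v+60,u-80:u+80]; cv2.imwrite('pics/g2.png',cv2.resize(a[:,:,::-1],(800,600),interpolation=cv2.INTER_CUBIC))
E
```

```text
t=4.40 p=[ 545.4 -347.8    7.3] psi=4.0 tilt=0.00 q6=0.85 F=[ 0.4  0.1 -0.7] open=17.5 gf=0.0
300 312
```

View pics/g2.png

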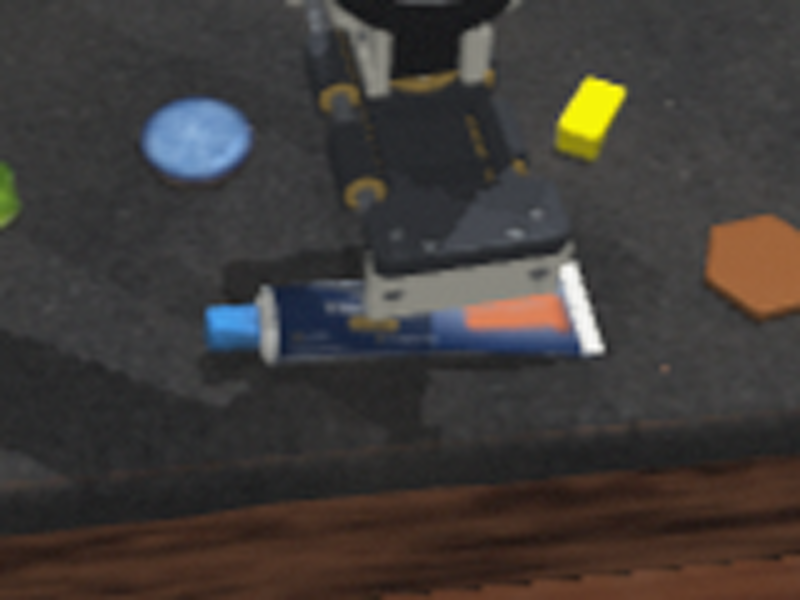

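```bash
python3 - <<'E'
from h import *
f=lambda X:((proj('side',np.array(X))-[220,252])*5).round()
for y in(-.357,-.348,-.32,-.30):
  for z in(.007,.05,.091): print(y,z,f([.545,y,z]))
print('body corners',[f([.545+a,-.348+b,.091]) for a in(-.037,.037) for b in(-.094,.094)])
print([f([.545+a,-.348+b,.091]) for a in(-.094,.094) for b in(-.037,.037)])
s=robot.read_state();print(s['q'],s['orientation'])
for p in[(370,315),(570,260),(205,325),(265,360),(605,350)]: print(p,unproj('side',(p[0]/5+220,p[1]/5+252),0).round(3),unproj('side',(p[0]/5+220,p[1]/5+252),.09).round(3))
E
```

```text
-0.357 0.007 [404. 340.]
-0.357 0.05 [408. 275.]
-0.357 0.091 [411. 209.]
-0.348 0.007 [401. 323.]
-0.348 0.05 [404. 258.]
-0.348 0.091 [408. 192.]
-0.32 0.007 [391. 270.]
-0.32 0.05 [394. 205.]
-0.32 0.091 [398. 140.]
-0.3 0.007 [384. 234.]
-0.3 0.05 [387. 169.]
-0.3 0.091 [390. 104.]
body corners [array([347., 396.]), array([290.,  32.]), array([545., 378.]), array([459.,  19.])]
[array([181., 286.]), array([167., 142.]), array([660., 244.]), array([617., 105.])]
[-6.46949352e-01  3.94102873e-01  1.50878500e+00 -1.13494842e-05
  1.23877329e+00  8.53524703e-01] [-3.13961582e+00 -1.10443789e-01  9.41614612e-05]
(370, 315) [ 0.534 -0.337  0.   ] [ 0.522 -0.406  0.09 ]
(570, 260) [ 0.625 -0.317  0.   ] [ 0.603 -0.388  0.09 ]
(205, 325) [ 0.463 -0.335  0.   ] [ 0.459 -0.404  0.09 ]
(265, 360) [ 0.486 -0.356  0.   ] [ 0.48  -0.422  0.09 ]
(605, 350) [ 0.63  -0.366  0.   ] [ 0.607 -0.431  0.09 ]
```

Request:
apply_moves(
  steps=[0,0,0,0,0,0,100,0,0,0,0,0,0,100,0,0,0,0,0,0,100,0,0,0,0,0,0,100,0,0,0,0,0,0,100,0,0,0,0,0,0,100,0,0,0,0,0,0,100,0,0,0,0,0,0,100,0,0,0,0,0,0,100,0,0,0,0,0,0,100,0,0,0,0,0,0,100,0,0,0,0,0,0,100],
)

```text
t: 5.45
tool_pos: [0.5454, -0.3478, 0.0073]
orientation: [3.14, 0.11, -0.0]
force: [-0.3, -0.1, 0.6]
opening: 0.0888
gripper_force: 0.0
```

```bash
python3 - <<'E'
from h import *
leg()
im=eyes.read_camera('side')[212:332,220:380]; cv2.imwrite('pics/g3.png',cv2.resize(im[:,:,::-1],(800,600),interpolation=cv2.INTER_CUBIC))
f=lambda X:((proj('side',np.array(X))-[220,212])*5).round()
for y in(-.394,-.301):
  for z in(.007,.032,.091): print(y,z,f([.545,y,z]))
E
```

```text
t=5.45 p=[ 545.4 -347.8    7.3] psi=4.0 tilt=0.00 q6=0.85 F=[-0.3 -0.1  0.6] open=88.8 gf=0.0
-0.394 0.007 [417. 614.]
-0.394 0.032 [420. 577.]
-0.394 0.091 [426. 483.]
-0.301 0.007 [385. 436.]
-0.301 0.032 [387. 399.]
-0.301 0.091 [391. 305.]
```

View pics/g3.png

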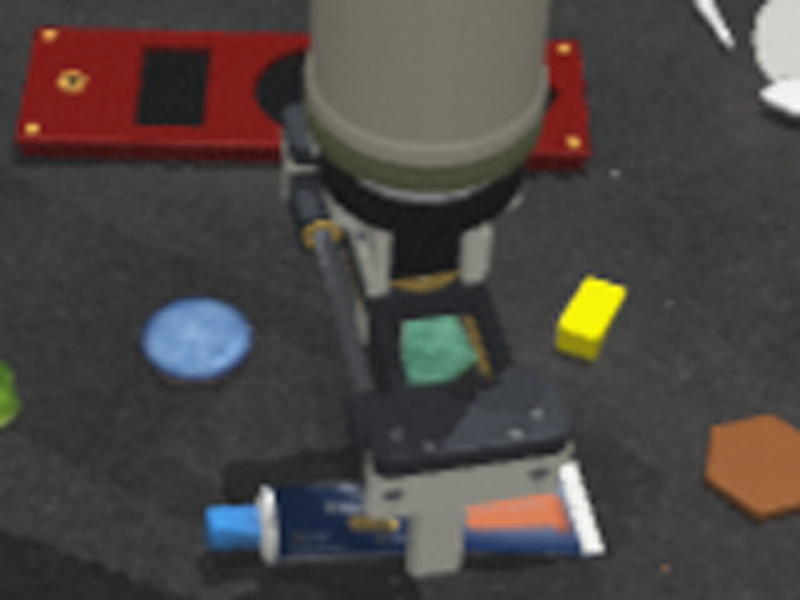

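Request:
apply_moves(
  steps=[0,0,0.1,0,0,0,100,0,0,0.08,0,0,0,100,0,0,0.04,0,0,0,100,0,0,0.04,0,0,0,100,0,0,0,0,0,0,100],
)

```text
t: 5.92
tool_pos: [0.5451, -0.3476, -0.001]
orientation: [-3.139, -0.11, 0.001]
force: [0.1, 0.8, -1.0]
opening: 0.0929
gripper_force: 0.0
```

Request:
apply_moves(
  steps=[0,0,0.1,0,0,0,100,0,0,0.1,0,0,0,100,0,0,0.05,0,0,0,100,0,0,0,0,0,0,100],
)

```text
t: 6.25
tool_pos: [0.545, -0.3475, -0.0087]
orientation: [-3.139, -0.111, 0.001]
force: [-0.5, -0.3, 0.3]
opening: 0.0929
gripper_force: 0.0
```

Request:
apply_moves(
  steps=[0,0,0.1,0,0,0,100,0,0,0.1,0,0,0,100,0,0,0.05,0,0,0,100,0,0,0,0,0,0,100],
)

```text
t: 6.58
tool_pos: [0.545, -0.3475, -0.0162]
orientation: [-3.139, -0.111, 0.001]
force: [-1.2, -0.0, 0.6]
opening: 0.093
gripper_force: 0.0
```

```bash
python3 - <<'E'
from h import *
leg()
for c,(r0,r1,c0,c1) in(('side',(252,352,240,360)),('top',(130,230,330,450))):
    im=eyes.read_camera(c)[r0:r1,c0:c1]; cv2.imwrite(f'pics/t_{c}.png',cv2.resize(im[:,:,::-1],(400,333),interpolation=cv2.INTER_CUBIC))
cv2.imwrite('pics/g4.png',np.hstack([cv2.imread(f'pics/t_{c}.png') for c in('side','top')]))
E
```

```text
t=6.58 p=[ 545.  -347.5  -16.2] psi=4.0 tilt=0.06 q6=0.85 F=[-1.2 -0.   0.6] open=93.0 gf=0.0
```

View pics/g4.png

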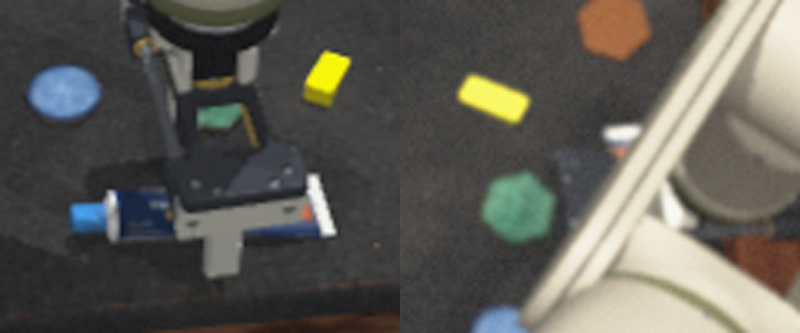

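Request:
apply_moves(
  steps=[0,0,0.1,0,0,0,100,0,0,0.06,0,0,0,100,0,0,0,0,0,0,100],
)

```text
t: 6.93
tool_pos: [0.545, -0.3476, -0.0209]
orientation: [-3.139, -0.11, 0.001]
force: [-0.5, -0.3, -0.3]
opening: 0.093
gripper_force: 0.0
```

Request:
apply_moves(
  steps=[0,0,0.06,0,0,0,100,0,0,0.04,0,0,0,100,0,0,0,0,0,0,100],
)

```text
t: 7.18
tool_pos: [0.5451, -0.3476, -0.0237]
orientation: [-3.139, -0.11, 0.001]
force: [0.2, 0.8, 0.1]
opening: 0.0929
gripper_force: 0.0
```

Request:
apply_moves(
  steps=[0,0,0.06,0,0,0,100,0,0,0.04,0,0,0,100,0,0,0,0,0,0,100],
)

```text
t: 7.43
tool_pos: [0.5452, -0.3477, -0.0266]
orientation: [-3.139, -0.111, 0.001]
force: [-0.7, -0.1, -0.7]
opening: 0.093
gripper_force: 0.0
```

Request:
apply_moves(
  steps=[0,0,0.05,0,0,0,100,0,0,0.03,0,0,0,100,0,0,0,0,0,0,100],
)

```text
t: 7.68
tool_pos: [0.5452, -0.3477, -0.0289]
orientation: [-3.139, -0.111, 0.0]
force: [-0.5, 0.1, -0.5]
opening: 0.093
gripper_force: 0.0
```

Request:
apply_moves(
  steps=[0,0,0.05,0,0,0,100,0,0,0.03,0,0,0,100,0,0,0,0,0,0,100],
)

```text
t: 7.93
tool_pos: [0.5452, -0.3477, -0.0313]
orientation: [-3.139, -0.11, 0.0]
force: [-0.3, -0.6, 0.2]
opening: 0.0931
gripper_force: 0.0
```

```bash
python3 - <<'E'
from h import *
leg()
im=eyes.read_camera('side')[280:360,265:365]; cv2.imwrite('pics/g5.png',cv2.resize(im[:,:,::-1],(750,600),interpolation=cv2.INTER_CUBIC))
E
```

```text
t=7.93 p=[ 545.2 -347.7  -31.3] psi=4.0 tilt=0.02 q6=0.85 F=[-0.3 -0.6  0.2] open=93.1 gf=0.0
```

View pics/g5.png

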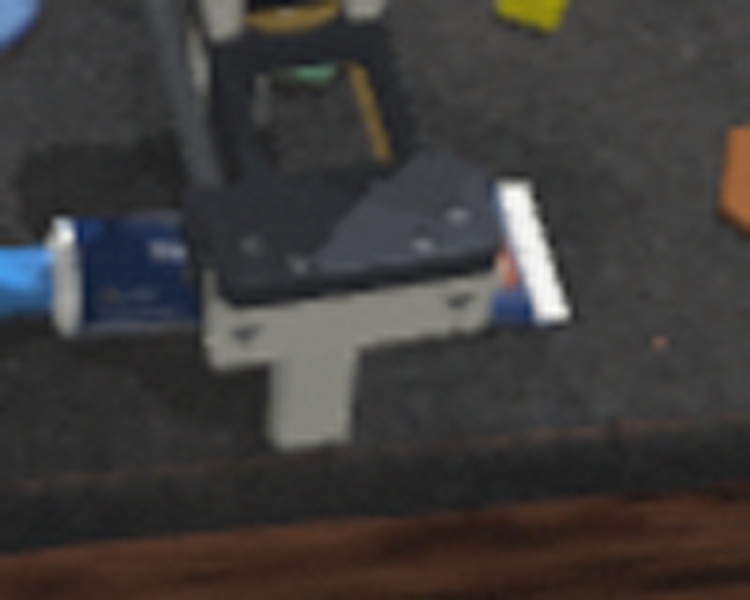

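Request:
apply_moves(
  steps=[0,0,0.04,0,0,0,100,0,0,0.04,0,0,0,100,0,0,0,0,0,0,100],
)

```text
t: 8.23
tool_pos: [0.5452, -0.3477, -0.0338]
orientation: [-3.139, -0.111, 0.0]
force: [0.9, 0.1, -0.8]
opening: 0.0932
gripper_force: 0.0
```

Request:
apply_moves(
  steps=[0,0,0.04,0,0,0,100,0,0,0.04,0,0,0,100,0,0,0,0,0,0,100],
)

```text
t: 8.48
tool_pos: [0.5455, -0.3479, -0.0352]
orientation: [3.14, 0.111, 0.0]
force: [-2.0, 2.3, 5.9]
opening: 0.0927
gripper_force: 3.0
```

Contact with the table comes at a reported z of about −35 mm, so the z readings sit 35 mm low. I'm lifting 7 mm and gripping.

Request:
apply_moves(
  steps=[0,0,-0.25,0,0,0,100,0,0,0,0,0,0,40,0,0,0,0,0,0,0,0,0,0,0,0,0,0,0,0,0,0,0,0,0,0,0,0,0,0,0,0,0,0,0,0,0,0,0,0,0,0,0,0,0,0,0,0,0,0,0,0,0,0,0,0,0,0,0,0,0,0,0,0,0,0,0],
  grip_force=20,
)

```text
t: 9.4
tool_pos: [0.5453, -0.3478, -0.0284]
orientation: [-3.14, -0.111, 0.0]
force: [-0.6, -0.1, -0.2]
opening: 0.0374
gripper_force: 19.9
```

```bash
python3 - <<'E'
from h import *
leg(448.5,287.5,1)
im=eyes.read_camera('side'); cv2.imwrite('pics/s6.png',im[:,:,::-1])
for r in eyes.place_of('side','glue')[:1]: print(r)
E
```

```text
t=9.40 p=[ 545.3 -347.8  -28.4] psi=4.0 tilt=0.01 q6=0.85 F=[-0.6 -0.1 -0.2] open=37.4 gf=19.9
turn az total 0.51
after turn: dx,dy total -2.86 -21.23 | rows 22 each -0.13 -0.965
{'xy': [300.8, 317.5], 'conf': 0.8}
```

Request:
apply_moves(
  steps=[0,0,-0.4,0,0,0,0,0,0,-0.8,0,0,0,0,0,0,-0.9,0,0,0,0,0,0,-0.9,0,0,0.5,0,0,0,-0.9,0,0,0,0,0,0,-0.6,0,0,0,0,0,0,-0.3,0,0,0,0,-0.13,-0.5,0,0,0,0,0,-0.13,-0.96,0,0,0,0,0,-0.13,-0.96,0,0,0,0,0,-0.13,-0.96,0,0,0,0,0,-0.13,-0.96,0,0,0,0,0],
)

```text
t: 10.5
tool_pos: [0.5227, -0.2166, 0.1152]
orientation: [-3.141, -0.028, 0.001]
force: [0.8, 0.5, -0.2]
opening: 0.0377
gripper_force: 19.9
```

Request:
apply_moves(
  steps=[-0.13,-0.96,0,0,0,0,0,-0.13,-0.96,0,0,0,0,0,-0.13,-0.96,0,0,0,0,0,-0.13,-0.96,0,0,0,0,0,-0.13,-0.96,0,0,0,0,0,-0.13,-0.96,0,0,0,0,0,-0.13,-0.96,0,0,0,0,0,-0.13,-0.96,0,0,0,0,0,-0.13,-0.96,0,0,0,0,0,-0.13,-0.96,0,0,0,0,0,-0.13,-0.96,0,0,0,0,0,-0.13,-0.96,0,0,0,0,0],
)

```text
t: 11.5
tool_pos: [0.4697, 0.128, 0.1155]
orientation: [3.141, 0.028, -0.001]
force: [0.2, -0.6, 0.2]
opening: 0.0377
gripper_force: 19.9
```

```bash
python3 -c "
from h import *
leg(448.5,287.5,1)"
```

```text
t=11.50 p=[469.7 128.  115.5] psi=1.0 tilt=0.02 q6=1.71 F=[ 0.2 -0.6  0.2] open=37.7 gf=19.9
turn az total 0.0
after turn: dx,dy total -0.61 -5.33 | rows 6 each -0.102 -0.888
```

Request:
apply_moves(
  steps=[-0.1,-0.95,0,0,0,0,0,-0.1,-0.95,0,0,0,0,0,-0.1,-0.95,0,0,0,0,0,-0.1,-0.9,0.2,0,0,0,0,-0.1,-0.8,0.5,0,0,0,0,-0.1,-0.5,0.8,0,0,0,0,0,-0.28,0.8,0,0,0,0,0,0,0.5,0,0,0,0,0,0,0.2,0,0,0,0,0,0,0,0,0,0,0,0,0,0,0,0,0,0],
)

```text
t: 12.42
tool_pos: [0.4497, 0.286, 0.026]
orientation: [3.141, 0.028, -0.0]
force: [0.5, 0.7, 0.6]
opening: 0.0378
gripper_force: 19.9
```

```bash
python3 - <<'E'
from h import *
leg(448.5,287.5,1)
W=[]
for c,(r0,r1,c0,c1) in(('side',(120,220,160,280)),('top',(160,310,90,270))):
    im=eyes.read_camera(c)[r0:r1,c0:c1]; W.append(cv2.resize(im[:,:,::-1],(400,333),interpolation=cv2.INTER_CUBIC))
cv2.imwrite('pics/p1.png',np.hstack(W))
E
```

```text
t=12.42 p=[449.7 286.   26. ] psi=1.0 tilt=0.01 q6=2.02 F=[0.5 0.7 0.6] open=37.8 gf=19.9
turn az total 0.0
after turn: dx,dy total -0.04 -0.05 | rows 1 each -0.04 -0.051
```

View pics/p1.png

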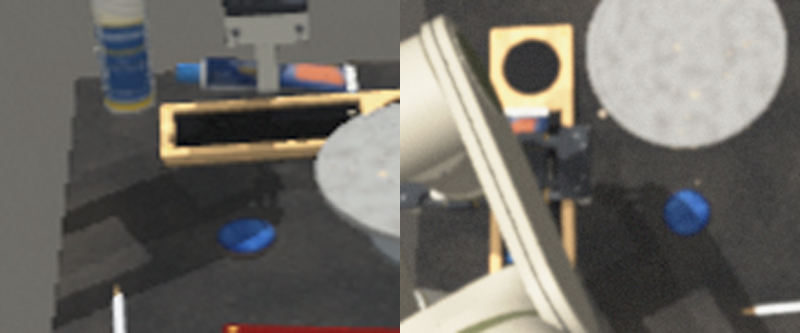

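```bash
python3 - <<'E'
from h import *
for n,uv in(('cap',(213.1,141.6)),('crimp',(267.4,143.4))):
    for z in(.06,.07): print(n,z,unproj('side',uv,z).round(3))
for z in(.06,.07): print('crimp top',unproj('top',(147.2,209.5),z).round(3))
im=eyes.read_camera('top'); print(blob(im,'top',(147,212),14,lambda h,s,v:(v>90),.065))
print(proj('side',np.array([.366,.286,.064])),proj('side',np.array([.532,.286,.064])))
E
```

```text
cap 0.06 [0.366 0.306 0.06 ]
cap 0.07 [0.367 0.289 0.07 ]
crimp 0.06 [0.534 0.277 0.06 ]
crimp 0.07 [0.533 0.261 0.07 ]
crimp top [0.528 0.281 0.06 ]
crimp top [0.526 0.279 0.07 ]
(array([525.8, 285.6]), array([524., 282.]), array([66.2, 64. ]), 0.5)
[212.90625868 143.82787121] [266.43948975 140.89635153]
```

Request:
apply_moves(
  steps=[-0.04,-0.05,0,0,0,-0.4,0,0,0,0.4,0,0,0,0,0,0,0.4,0,0,0,0,0,0,0.3,0,0,0,0,0,0,0.1,0,0,0,0,0,0,0.04,0,0,0,0,0,0,0,0,0,0,0,0,0,0,0,0,0,0],
)

```text
t: 13.23
tool_pos: [0.4486, 0.2878, -0.0115]
orientation: [-3.14, -0.094, -0.0]
force: [0.4, 0.7, 0.1]
opening: 0.0377
gripper_force: 19.9
```

```bash
python3 - <<'E'
from h import *
leg()
W=[]
for c,(r0,r1,c0,c1) in(('side',(120,190,170,290)),('top',(160,310,90,270))):
    im=eyes.read_camera(c)[r0:r1,c0:c1]; W.append(cv2.resize(im[:,:,::-1],(500,292) if c=='side' else (300,292),interpolation=cv2.INTER_CUBIC))
cv2.imwrite('pics/p2.png',np.hstack(W))
E
```

```text
t=13.23 p=[448.6 287.8 -11.5] psi=3.4 tilt=0.00 q6=1.99 F=[0.4 0.7 0.1] open=37.7 gf=19.9
```

View pics/p2.png

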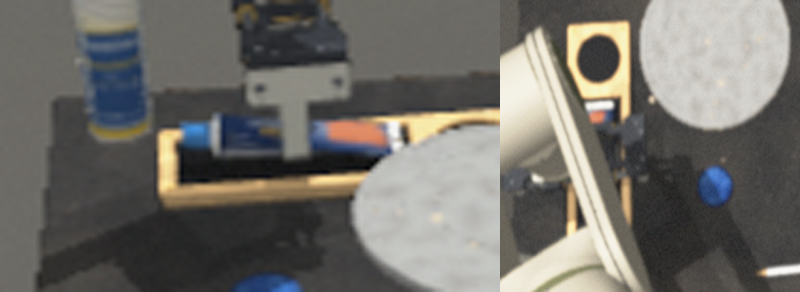

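Request:
apply_moves(
  steps=[0,0,0.1,0,0,0,0,0,0,0.08,0,0,0,0,0,0,0.04,0,0,0,0,0,0,0,0,0,0,0],
)

```text
t: 13.67
tool_pos: [0.4481, 0.2876, -0.0186]
orientation: [3.14, 0.094, -0.001]
force: [-0.0, 0.6, -0.5]
opening: 0.038
gripper_force: 19.9
```

Request:
apply_moves(
  steps=[0,0,0.03,0,0,0,0,0,0,0.02,0,0,0,0,0,0,0,0,0,0,0],
)

```text
t: 13.92
tool_pos: [0.4485, 0.2878, -0.0195]
orientation: [-3.14, -0.094, -0.0]
force: [-0.6, -0.2, 1.0]
opening: 0.0378
gripper_force: 19.9
```

Request:
apply_moves(
  steps=[0,0,0.03,0,0,0,0,0,0,0,0,0,0,0],
)

```text
t: 14.08
tool_pos: [0.4485, 0.2878, -0.0196]
orientation: [3.14, 0.094, 0.0]
force: [-5.0, -1.7, 9.5]
opening: 0.0377
gripper_force: 20.1
```

Request:
apply_moves(
  steps=[0,0,-0.02,0,0,0,0,0,0,0,0,0,0,70,0,0,0,0,0,0,70,0,0,0,0,0,0,70,0,0,0,0,0,0,70,0,0,0,0,0,0,70,0,0,-0.3,0,0,0,70,0,0,-0.8,0,0,0,70,0,0,-0.9,0,0,0,70,0,0,-0.9,0,0,0,70,0,0,-0.8,0,0,0,70,0,0,-0.3,0,0,0,70],
)

```text
t: 15.08
tool_pos: [0.4507, 0.2889, 0.105]
orientation: [-3.137, -0.094, -0.009]
force: [-0.4, 0.2, 0.6]
opening: 0.0648
gripper_force: 0.0
```

```bash
python3 - <<'E'
from h import *
leg(419.7,118,90)
im=eyes.read_camera('side')
print(blob(im,'side',(234,191),24,SAT,.007))
for c in('side','top'):
  eyes.read_camera(c)
  for r in eyes.place_of(c,'glue')[:2]: print(c,r,unproj(c,r['xy'],.02))
E
```

```text
t=15.08 p=[450.7 288.9 105. ] psi=3.4 tilt=0.37 q6=1.99 F=[-0.4  0.2  0.6] open=64.8 gf=0.0
turn az total -14.43
after turn: dx,dy total -5.7 -1.03 | rows 6 each -0.95 -0.172
(array([420.1, 116.7]), array([420., 118.]), array([48.8, 47.8]), -34.0)
side {'xy': [241.7, 153.2], 'conf': 0.59} [0.45309059 0.29300687 0.02      ]
top {'xy': [149.3, 248.5], 'conf': 0.5} [0.440349   0.28422596 0.02      ]
```

Request:
apply_moves(
  steps=[-0.23,0.94,0,0,0,0,80,-0.23,0.94,0,0,0,0,80,-0.23,0.94,0,0,0,0,80,-0.23,0.94,0,0,0,0,80,-0.23,0.94,0.3,0,0,0,80,-0.22,0.93,0.7,0,0,0,80,0,0,0.8,0,0,0,80,0,0,0.7,0,0,0,80,0,0,0.4,0,0,0,80,0,0,0.1,0,0,0,80,0,0,0,0,0,0,80],
)

```text
t: 16.25
tool_pos: [0.415, 0.1163, 0.0076]
orientation: [3.14, 0.094, -0.008]
force: [0.4, -0.3, 0.2]
opening: 0.0741
gripper_force: 0.0
```

```bash
python3 -c "
from h import *
leg(419.7,117.8,3.4,-30.3)"
```

```text
t=16.25 p=[415.  116.3   7.6] psi=3.4 tilt=0.29 q6=1.67 F=[ 0.4 -0.3  0.2] open=74.1 gf=0.0
turn az total 0.0
after turn: dx,dy total 0.16 -0.04 | rows 1 each 0.159 -0.042
dz total 1.26
```

Request:
apply_moves(
  steps=[0.14,-0.04,0.3,0,0,0,80,0,0,0.4,0,0,0,80,0,0,0.3,0,0,0,80,0,0,0.12,0,0,0,80,0,0,0.06,0,0,0,80,0,0,0,0,0,0,80,0,0,0,0,0,0,80],
)

```text
t: 16.83
tool_pos: [0.4219, 0.1182, -0.0249]
orientation: [-3.14, -0.094, -0.001]
force: [-0.1, 0.9, -0.4]
opening: 0.0743
gripper_force: 0.0
```

```bash
python3 -c "
from h import *
leg(419.7,117.8,3.4,-30.3)"
```

```text
t=16.83 p=[421.9 118.2 -24.9] psi=3.4 tilt=0.03 q6=1.67 F=[-0.1  0.9 -0.4] open=74.3 gf=0.0
turn az total 0.01
after turn: dx,dy total -0.08 0.01 | rows 1 each -0.075 0.01
dz total 0.18
```

Request:
apply_moves(
  steps=[-0.07,0.01,0.1,0,0,0,80,0,0,0.08,0,0,0,80,0,0,0,0,0,0,80,0,0,0,0,0,0,0,0,0,0,0,0,0,0,0,0,0,0,0,0,0,0,0,0,0,0,0,0,0,0,0,0,0,0,0,0,0,0,0,0,0,0,0,0,0,0,0,0,0],
  grip_force=15,
)

```text
t: 17.67
tool_pos: [0.4197, 0.1177, -0.0306]
orientation: [-3.14, -0.094, -0.0]
force: [0.1, -0.5, 0.5]
opening: 0.049
gripper_force: 15.0
```

Request:
apply_moves(
  steps=[0,0,-0.2,0,0,0,0,0,0,-0.5,0,0,0,0,0,0,-0.8,0,0,-1,0,0,0,-0.9,0,0,-1,0,0,0,-0.9,0,0,-1,0,0,0,-0.8,0,0,-1,0,0,0,-0.5,0,0,-1,0,0,0,-0.2,0,0,-1,0,0,0,0,0,0,-1,0,0,0,0,0,0,-1,0,0,0,0,0,0,-1,0,0,0,0,0,0,-1,0],
)

```text
t: 18.67
tool_pos: [0.4195, 0.1177, 0.1137]
orientation: [2.668, 1.658, 0.001]
force: [0.6, 0.4, -1.0]
opening: 0.0493
gripper_force: 15.0
```

Request:
apply_moves(
  steps=[0,0,0,0,0,-1,0,0,0,0,0,0,-1,0,0,0,0,0,0,-1,0,0,0,0,0,0,-1,0,0,0,0,0,0,0,0,0,0,0,0,0,0,0],
)

```text
t: 19.17
tool_pos: [0.4195, 0.1177, 0.1135]
orientation: [2.274, 2.167, 0.0]
force: [-0.3, 0.8, -1.2]
opening: 0.0492
gripper_force: 15.0
```

```bash
python3 - <<'E'
from h import *
leg(589,289.3)
c='side'
eyes.read_camera(c)
for r in eyes.place_of(c,'cobalt_tile')[:3]: print(c,r,unproj(c,r['xy'],.145))
E
```

```text
t=19.17 p=[419.5 117.7 113.5] psi=87.2 tilt=0.01 q6=0.20 F=[-0.3  0.8 -1.2] open=49.2 gf=15.0
after turn: dx,dy total 5.98 5.37 | rows 6 each 0.997 0.895
side {'xy': [231.2, 151.2], 'conf': 0.74} [0.42181478 0.10539968 0.145     ]
```

Request:
apply_moves(
  steps=[0.5,0.45,0,0,0,0,0,0.9,0.8,0,0,0,0,0,0.95,0.85,0,0,0,0,0,0.95,0.85,0,0,0,0,0,0.95,0.85,0,0,0,0,0,0.95,0.85,0.2,0,0,0,0,0.78,0.72,0.6,0,0,0,0,0,0,0.8,0,0,0,0,0,0,0.8,0,0,0,0,0,0,0.6,0,0,0,0,0,0,0.3,0,0,0,0,0,0,0,0,0,0,0],
)

```text
t: 20.27
tool_pos: [0.5862, 0.2888, 0.011]
orientation: [-2.271, -2.168, 0.008]
force: [-0.3, -0.3, -0.8]
opening: 0.0493
gripper_force: 15.0
```

```bash
python3 - <<'E'
from h import *
leg(589,289.3)
zt=state()[1][2]/1000+.035-.0047+.007
print(zt)
BL=lambda h,s,v:(h>95)&(h<130)&(s>110)&(v>50)
for c in('side','top'):
  im=eyes.read_camera(c);u=proj(c,np.array([.589,.289,zt])); print(c,u,*blob(im,c,u,22,BL,zt))
E
```

```text
t=20.27 p=[586.2 288.8  11. ] psi=87.3 tilt=0.31 q6=0.43 F=[-0.3 -0.3 -0.8] open=49.3 gf=15.0
after turn: dx,dy total 0.02 0.09 | rows 1 each 0.021 0.091
0.048263619208256434
side [284.39438596 143.77239123] [584.7 287.8] [584. 285.] [44.3 42.4] -6.1Traceback (most recent call last):
  File "<stdin>", line 7, in <module>
  File "h.py", line 18, in blob
    ct=max(cs,key=cv2.contourArea)[:,0,:].astype(float)
       ~~~^^^^^^^^^^^^^^^^^^^^^^^^
ValueError: max() iterable argument is empty
```

Request:
apply_moves(
  steps=[0.02,0.09,0,0,0,0,0,0,0,0.3,0,0,0,0,0,0,0.3,0,0,0,0,0,0,0.15,0,0,0,0,0,0,0.05,0,0,0,0,0,0,0,0,0,0,0,0,0,0,0,0,0,0],
)

```text
t: 20.95
tool_pos: [0.591, 0.2901, -0.01]
orientation: [-2.271, -2.171, 0.001]
force: [0.6, 0.0, -0.5]
opening: 0.049
gripper_force: 15.0
```

```bash
python3 -c "
from h import *
leg(589,289.3,z=-20.4)"
```

```text
t=20.95 p=[591.  290.1 -10. ] psi=87.4 tilt=0.03 q6=0.42 F=[ 0.6  0.  -0.5] open=49.0 gf=15.0
after turn: dx,dy total -0.03 -0.07 | rows 1 each -0.031 -0.067
dz total 0.35
```

Request:
apply_moves(
  steps=[-0.03,-0.06,0.1,0,0,0,0,0,0,0.1,0,0,0,0,0,0,0.06,0,0,0,0,0,0,0.04,0,0,0,0,0,0,0.03,0,0,0,0,0,0,0,0,0,0,0,0,0,0,0,0,0,0],
)

```text
t: 21.53
tool_pos: [0.5894, 0.2894, -0.0197]
orientation: [-2.271, -2.171, 0.0]
force: [-1.4, -0.4, -1.1]
opening: 0.0495
gripper_force: 15.0
```

Request:
apply_moves(
  steps=[0,0,0.03,0,0,0,0,0,0,0,0,0,0,0],
)

```text
t: 21.7
tool_pos: [0.5895, 0.2894, -0.0206]
orientation: [2.271, 2.171, 0.0]
force: [0.4, 0.4, 0.1]
opening: 0.0492
gripper_force: 15.0
```

Request:
apply_moves(
  steps=[0,0,0.02,0,0,0,0,0,0,0,0,0,0,0],
)

```text
t: 21.87
tool_pos: [0.5894, 0.2894, -0.0212]
orientation: [-2.271, -2.171, 0.0]
force: [0.2, -0.4, -0.7]
opening: 0.049
gripper_force: 15.0
```

Request:
apply_moves(
  steps=[0,0,0.02,0,0,0,0,0,0,0,0,0,0,0],
)

```text
t: 22.03
tool_pos: [0.5895, 0.2894, -0.0216]
orientation: [2.271, 2.171, 0.0]
force: [0.1, -0.1, 0.7]
opening: 0.0493
gripper_force: 15.0
```

Request:
apply_moves(
  steps=[0,0,0,0,0,0,60,0,0,0,0,0,0,60,0,0,0,0,0,0,60,0,0,-0.1,0,0,0,60,0,0,-0.3,0,0,0,60,0,0,-0.7,0,0,0,60,0,0,-0.8,0,0,0,60,0,0,-0.8,0,0,0,60,0,0,-0.8,0,0,0,60,0,0,-0.8,0,0,0,60,0,0,-0.3,0,0,0,60,0,0,0,0,0,0,60],
)

```text
t: 23.03
tool_pos: [0.5917, 0.2903, 0.1206]
orientation: [2.269, 2.169, 0.01]
force: [0.3, -0.4, -0.1]
opening: 0.0552
gripper_force: 0.0
```

```bash
python3 - <<'E'
from h import *
leg(465.7,-232.2,90)
BL=lambda h,s,v:(h>95)&(h<130)&(s>110)&(v>50)
for c in('side','top'):
  im=eyes.read_camera(c);u=proj(c,np.array([.589,.289,.016]))
  try: print(c,u,*blob(im,c,u,22,BL,.016))
  except Exception as e: print(c,'none')
E
```

```text
t=23.03 p=[591.7 290.3 120.6] psi=87.4 tilt=0.38 q6=0.42 F=[ 0.3 -0.4 -0.1] open=55.2 gf=0.0
turn az total -0.43
after turn: dx,dy total -17.42 -4.2 | rows 18 each -0.968 -0.233
side none
top [148.56970838 189.18821779] [592.8 277.3] [593. 276.] [46.  20.3] 20.4
```

Request:
apply_moves(
  steps=[-0.5,-0.1,0,0,0,0,80,-0.98,-0.19,0,0,0,0,80,-0.98,-0.19,0,0,0,0,80,-0.98,-0.19,0,0,0,0,80,-0.98,-0.19,0,0,0,0,80,-0.98,-0.19,0,0,0,0,80,-0.98,-0.19,0,0,0,0,80,-0.98,-0.19,0,0,0,0,80,-0.98,-0.19,0,0,0,0,80,-0.98,-0.19,0,0,0,0,80,-0.98,-0.19,0,0,0,0,80,-0.98,-0.19,0,0,0,0,80],
)

```text
t: 24.13
tool_pos: [0.5064, -0.0467, 0.1137]
orientation: [-2.268, -2.169, 0.004]
force: [0.8, -0.0, 0.2]
opening: 0.0747
gripper_force: 0.0
```

Request:
apply_moves(
  steps=[-0.98,-0.19,0,0,0,0,80,-0.98,-0.19,0,0,0,0,80,-0.98,-0.19,0,0,0,0,80,-0.98,-0.19,0,0,0,0,80,-0.98,-0.19,0.3,0,0,0,80,-0.98,-0.19,0.7,0,0,0,80,-0.44,-0.08,0.8,0,0,0,80,0,0,0.8,0,0,0,80,0,0,0.6,0,0,0,80,0,0,0.3,0,0,0,80,0,0,0,0,0,0,80,0,0,0,0,0,0,80],
)

```text
t: 25.13
tool_pos: [0.4627, -0.2327, 0.0102]
orientation: [-2.269, -2.17, 0.001]
force: [0.6, 0.3, 0.4]
opening: 0.0744
gripper_force: 0.0
```

```bash
python3 - <<'E'
from h import *
leg(465.7,-232.2,z=-30.3)
BL=lambda h,s,v:(h>95)&(h<130)&(s>110)&(v>50)
im=eyes.read_camera('top');cv2.imwrite('pics/tA.png',im[:,:,::-1])
print(*blob(im,'top',(148,189),18,BL,.016)); print('nest',*blob(im,'top',(149,190),20,lambda h,s,v:~((v>140)&(s<140)),.014))
E
```

```text
t=25.13 p=[ 462.7 -232.7   10.2] psi=87.5 tilt=0.15 q6=-0.52 F=[0.6 0.3 0.4] open=74.4 gf=0.0
after turn: dx,dy total 0.02 0.1 | rows 1 each 0.022 0.1
dz total 1.35
[587.9 290.5] [588. 290.] [50.  48.5] 88.1
nest [588.3 289.1] [589. 289.] [60.  58.8] 88.1
```

Request:
apply_moves(
  steps=[0.02,0.1,0.3,0,0,0,80,0,0,0.4,0,0,0,80,0,0,0.3,0,0,0,80,0,0,0.15,0,0,0,80,0,0,0.05,0,0,0,80,0,0,0,0,0,0,80,0,0,0,0,0,0,80,0,0,0,0,0,0,80],
)

```text
t: 25.85
tool_pos: [0.467, -0.2333, -0.0243]
orientation: [2.27, 2.171, 0.0]
force: [-0.7, -0.5, -0.1]
opening: 0.0744
gripper_force: 0.0
```

```bash
python3 -c "
from h import *
leg(465.7,-232.2,z=-30.4)"
```

```text
t=25.85 p=[ 467.  -233.3  -24.3] psi=87.4 tilt=0.04 q6=-0.52 F=[-0.7 -0.5 -0.1] open=74.4 gf=0.0
after turn: dx,dy total 0.03 -0.04 | rows 1 each 0.034 -0.043
dz total 0.2
```

Request:
apply_moves(
  steps=[0.03,-0.04,0.1,0,0,0,80,0,0,0.1,0,0,0,80,0,0,0,0,0,0,80,0,0,0,0,0,0,0,0,0,0,0,0,0,0,0,0,0,0,0,0,0,0,0,0,0,0,0,0,0,0,0,0,0,0,0,0,0,0,0,0,0,0,0,0,0,0,0,0,0],
)

```text
t: 26.68
tool_pos: [0.4655, -0.2322, -0.0306]
orientation: [2.271, 2.171, 0.0]
force: [-0.2, -0.0, 0.6]
opening: 0.0497
gripper_force: 15.0
```

```bash
python3 -c "
from h import *
leg(542.5,-74.3)"
```

```text
t=26.68 p=[ 465.5 -232.2  -30.6] psi=87.4 tilt=0.02 q6=-0.52 F=[-0.2 -0.   0.6] open=49.7 gf=15.0
after turn: dx,dy total 5.37 2.33 | rows 6 each 0.895 0.388
```

Request:
apply_moves(
  steps=[0,0,-0.2,0,0,0,0,0,0,-0.6,0,0,0,0,0,0,-0.8,0,0,0,0,0.3,0.13,-0.6,0,0,0,0,0.8,0.35,-0.2,0,0,0,0,0.9,0.39,0,0,0,0,0,0.9,0.39,0,0,0,0,0,0.9,0.39,0,0,0,0,0,0.9,0.39,0.2,0,0,0,0,0.5,0.22,0.5,0,0,0,0,0.17,0.07,0.4,0,0,0,0,0,0,0.1,0,0,0,0],
)

```text
t: 27.68
tool_pos: [0.541, -0.0728, 0.003]
orientation: [-2.266, -2.172, 0.003]
force: [-0.5, 0.8, -0.1]
opening: 0.0494
gripper_force: 15.0
```

Request:
apply_moves(
  steps=[0,0,0,0,0,0,0,0,0,0,0,0,0,0],
)

```text
t: 27.85
tool_pos: [0.5417, -0.0753, 0.0051]
orientation: [-2.271, -2.17, 0.001]
force: [-0.9, -0.9, -0.8]
opening: 0.0491
gripper_force: 15.0
```

```bash
python3 - <<'E'
from h import *
leg(542.5,-74.3,z=-19.7)
zt=state()[1][2]/1000+.035+.0025
BL=lambda h,s,v:(h>95)&(h<130)&(s>60)&(v>60)
for c in('side','top'):
  im=eyes.read_camera(c);u=proj(c,np.array([.5425,-.0743,zt]))
  try: print(c,u,*blob(im,c,u,25,BL,zt))
  except Exception as e: print(c,'none')
E
```

```text
t=27.85 p=[541.7 -75.3   5.1] psi=87.4 tilt=0.06 q6=-0.19 F=[-0.9 -0.9 -0.8] open=49.1 gf=15.0
after turn: dx,dy total 0.03 0.02 | rows 1 each 0.035 0.025
dz total 0.83
side [283.61447965 220.50945145] [540.4 -75.7] [541. -76.] [46.7 46. ] 83.8
top none
```

Tile (540.4, −75.7) is well over the nest. Lowering.

Request:
apply_moves(
  steps=[0.03,0.05,0.3,0,0,0,0,0,0,0.3,0,0,0,0,0,0,0.15,0,0,0,0,0,0,0.06,0,0,0,0,0,0,0.02,0,0,0,0,0,0,0,0,0,0,0,0,0,0,0,0,0,0],
)

```text
t: 28.53
tool_pos: [0.5442, -0.0735, -0.0195]
orientation: [2.271, 2.171, 0.0]
force: [0.7, -0.8, -0.2]
opening: 0.0489
gripper_force: 15.0
```

Request:
apply_moves(
  steps=[0,0,0.03,0,0,0,0,0,0,0,0,0,0,0],
)

```text
t: 28.7
tool_pos: [0.5442, -0.0735, -0.0204]
orientation: [2.27, 2.171, 0.0]
force: [0.0, 0.5, -0.3]
opening: 0.0492
gripper_force: 15.0
```

Request:
apply_moves(
  steps=[0,0,0.03,0,0,0,0,0,0,0,0,0,0,0],
)

```text
t: 28.87
tool_pos: [0.544, -0.0735, -0.0215]
orientation: [2.271, 2.171, 0.0]
force: [-0.5, 0.1, -0.9]
opening: 0.0496
gripper_force: 15.0
```

Request:
apply_moves(
  steps=[0,0,0.01,0,0,0,0,0,0,0,0,0,0,0],
)

```text
t: 29.03
tool_pos: [0.5441, -0.0735, -0.0216]
orientation: [2.271, 2.171, 0.0]
force: [0.4, -0.0, 1.0]
opening: 0.0492
gripper_force: 15.0
```

Request:
apply_moves(
  steps=[0,0,0,0,0,0,60,0,0,0,0,0,0,60,0,0,0,0,0,0,60,0,0,-0.1,0,0,0,60,0,0,-0.3,0,0,0,60,0,0,-0.7,0,0,0,60,0,0,-0.8,0,0,0,60,0,0,-0.6,0,0,0,60,0,0,-0.2,0,0,0,60,0,0,0,0,0,0,60],
)

```text
t: 29.87
tool_pos: [0.546, -0.0739, 0.0621]
orientation: [2.268, 2.168, 0.004]
force: [0.2, -0.3, -1.5]
opening: 0.0559
gripper_force: 0.0
```

```bash
python3 - <<'E'
from h import *
leg()
for c,uv in(('top',(365,192)),('side',(303,282))):
    im=eyes.read_camera(c);h=cv2.cvtColor(im,cv2.COLOR_RGB2HSV).astype(int);m=((h[...,1]>60)&(h[...,2]>60)&(h[...,0]>60)&(h[...,0]<100)).astype(np.uint8)
    w=np.zeros_like(m);u,v=uv;w[v-27:v+27,u-27:u+27]=1
    try: ct=max(cv2.findContours(m*w,0,cv2.CHAIN_APPROX_NONE)[0],key=cv2.contourArea)[:,0,:]
    except: print(c,'none');continue
    P=np.array([unproj(c,p,.006)[:2]*1000 for p in ct]);M=cv2.moments(P.astype(np.float32).reshape(-1,1,2));cen=np.array([M['m10'],M['m01']])/M['m00'];Q=P-cen
    th=np.arctan2(Q[:,1],Q[:,0]);r=np.hypot(*Q.T);g=np.linspace(-np.pi,np.pi,360,endpoint=False);o=np.argsort(th);rr=np.interp(g,th[o],r[o],period=2*np.pi)
    F=(rr*np.exp(-6j*g)).mean();print(c,cen.round(1),'corner angle mod60',round(-np.degrees(np.angle(F))*-1/6,1),'amp',abs(F).round(2),'r',rr.mean().round(1))
im=eyes.read_camera('top')
print('pale',*blob(im,'top',proj('top',np.array([.5425,-.0743,.016])),17,lambda h,s,v:(h>95)&(h<130)&(s>60)&(v>60),.016))
E
```

```text
t=29.87 p=[546.  -73.9  62.1] psi=87.4 tilt=0.27 q6=-0.18 F=[ 0.2 -0.3 -1.5] open=55.9 gf=0.0
top [ 565.8 -250. ] corner angle mod60 18.6 amp 0.63 r 24.8
side [ 566.4 -249.8] corner angle mod60 18.3 amp 0.57 r 24.8Traceback (most recent call last):
  File "<stdin>", line 12, in <module>
  File "h.py", line 18, in blob
    ct=max(cs,key=cv2.contourArea)[:,0,:].astype(float)
       ~~~^^^^^^^^^^^^^^^^^^^^^^^^
ValueError: max() iterable argument is empty
```

Request:
apply_moves(
  steps=[0,0,0,0,0,-0.8,68,0,0,0,0,0,-0.8,68,0,0,0,0,0,-0.75,68,-0.9,-0.08,0,0,0,0,68,-0.98,-0.08,0,0,0,0,68,-0.98,-0.09,0,0,0,0,68,-0.98,-0.09,0,0,0,0,68,-0.98,-0.09,0.3,0,0,0,68,-0.98,-0.08,0.7,0,0,0,68,-0.1,0,0.7,0,0,0,68,0,0,0.3,0,0,0,68,0,0,0,0,0,0,68],
)

```text
t: 31.02
tool_pos: [0.5607, -0.2481, -0.0057]
orientation: [-1.983, -2.426, 0.002]
force: [-0.6, 0.4, -0.4]
opening: 0.0632
gripper_force: 0.0
```

Request:
apply_moves(
  steps=[0,0,0,0,0,0,68,0,0,0,0,0,0,68],
)

```text
t: 31.18
tool_pos: [0.5648, -0.249, -0.0001]
orientation: [1.985, 2.434, 0.0]
force: [0.5, -0.6, 0.8]
opening: 0.0631
gripper_force: 0.0
```

```bash
python3 - <<'E'
from h import *
leg(566.1,-249.9,101.5,-30.4)
im=eyes.read_camera('top')
print('pale',*blob(im,'top',proj('top',np.array([.5425,-.0743,.016])),17,lambda h,s,v:(h>95)&(h<130)&(s>60)&(v>60),.016))
E
```

```text
t=31.18 p=[ 5.648e+02 -2.490e+02 -1.000e-01] psi=101.6 tilt=0.02 q6=-0.70 F=[ 0.5 -0.6  0.8] open=63.1 gf=0.0
turn az total 0.02
after turn: dx,dy total -0.04 0.04 | rows 1 each -0.036 0.036
dz total 1.01
pale [542.  -73.3] [543. -73.] [54.4 53.1] 88.0
```

Request:
apply_moves(
  steps=[-0.04,0.04,0.2,0,0,0,68,0,0,0.35,0,0,0,68,0,0,0.2,0,0,0,68,0,0,0.1,0,0,0,68,0,0,0.05,0,0,0,68,0,0,0.02,0,0,0,68,0,0,0,0,0,0,68,0,0,0,0,0,0,68],
)

```text
t: 31.9
tool_pos: [0.566, -0.251, -0.0281]
orientation: [1.987, 2.433, 0.0]
force: [0.3, -0.1, 0.2]
opening: 0.0631
gripper_force: 0.0
```

```bash
python3 -c "
from h import *
leg(566.1,-249.9,101.5,-30.4)"
```

```text
t=31.90 p=[ 566.  -251.   -28.1] psi=101.5 tilt=0.02 q6=-0.70 F=[ 0.3 -0.1  0.2] open=63.1 gf=0.0
turn az total 0.0
after turn: dx,dy total 0.04 0.01 | rows 1 each 0.036 0.011
dz total 0.08
```

Request:
apply_moves(
  steps=[0.03,0,0.05,0,0,0,68,0,0,0.03,0,0,0,68,0,0,0,0,0,0,0,0,0,0,0,0,0,0,0,0,0,0,0,0,0,0,0,0,0,0,0,0,0,0,0,0,0,0,0,0,0,0,0,0,0,0,0,0,0,0,0,0,0],
)

```text
t: 32.65
tool_pos: [0.5656, -0.25, -0.0307]
orientation: [1.987, 2.433, 0.0]
force: [-1.0, -0.2, 0.1]
opening: 0.0485
gripper_force: 15.0
```

```bash
python3 -c "
from h import *
leg(627.6,-86.7)"
```

```text
t=32.65 p=[ 565.6 -250.   -30.7] psi=101.5 tilt=0.00 q6=-0.70 F=[-1.  -0.2  0.1] open=48.5 gf=15.0
after turn: dx,dy total 4.92 3.11 | rows 5 each 0.984 0.622
```

Request:
apply_moves(
  steps=[0,0,-0.2,0,0,0,0,0,0,-0.6,0,0,0,0,0,0,-0.8,0,0,0,0,0.3,0.19,-0.6,0,0,0,0,0.8,0.5,-0.2,0,0,0,0,0.9,0.57,0,0,0,0,0,0.9,0.57,0,0,0,0,0,0.9,0.57,0,0,0,0,0,0.7,0.44,0.2,0,0,0,0,0.35,0.22,0.5,0,0,0,0,0.07,0.05,0.4,0,0,0,0,0,0,0.1,0,0,0,0],
)

```text
t: 33.65
tool_pos: [0.6252, -0.0861, 0.0017]
orientation: [-1.983, -2.432, 0.004]
force: [0.1, -0.4, -1.1]
opening: 0.0487
gripper_force: 15.0
```

Request:
apply_moves(
  steps=[0,0,0,0,0,0,0,0,0,0,0,0,0,0],
)

```text
t: 33.82
tool_pos: [0.6265, -0.0881, 0.0044]
orientation: [-1.988, -2.431, 0.002]
force: [0.7, -0.6, -0.8]
opening: 0.0484
gripper_force: 15.0
```

```bash
python3 - <<'E'
from h import *
leg(627.6,-86.7,z=-19.7)
zt=state()[1][2]/1000+.035+.0025
for c in('side','top'):
  im=eyes.read_camera(c);u=proj(c,np.array([.6276,-.0867,zt]))
  try: print(c,u,*blob(im,c,u,25,lambda h,s,v:(h>60)&(h<100)&(s>60)&(v>60),zt))
  except Exception as e: print(c,'none')
E
```

```text
t=33.82 p=[626.5 -88.1   4.4] psi=101.5 tilt=0.10 q6=-0.42 F=[ 0.7 -0.6 -0.8] open=48.4 gf=15.0
after turn: dx,dy total 0.04 0.05 | rows 1 each 0.039 0.046
dz total 0.8
side [317.5362643  221.53683122] [626.7 -88.9] [628. -90.] [50.  40.4] 80.5
top none
```

Request:
apply_moves(
  steps=[0.04,0.03,0.2,0,0,-1,0,0,0,0.3,0,0,-0.7,0,0,0,0.15,0,0,0,0,0,0,0.1,0,0,0,0,0,0,0.05,0,0,0,0,0,0,0,0,0,0,0,0,0,0,0,0,0,0],
)

```text
t: 34.5
tool_pos: [0.6284, -0.0856, -0.0184]
orientation: [1.764, 2.599, 0.0]
force: [0.3, -0.9, -0.8]
opening: 0.0485
gripper_force: 15.0
```

```bash
python3 -c "
from h import *
leg(627.6,-86.7,z=-21.6)"
```

```text
t=34.50 p=[628.4 -85.6 -18.4] psi=111.7 tilt=0.02 q6=-0.59 F=[ 0.3 -0.9 -0.8] open=48.5 gf=15.0
after turn: dx,dy total -0.03 -0.04 | rows 1 each -0.026 -0.038
dz total 0.11
```

Request:
apply_moves(
  steps=[-0.02,-0.03,0.05,0,0,0,0,0,0,0.03,0,0,0,0,0,0,0,0,0,0,0],
)

```text
t: 34.75
tool_pos: [0.6275, -0.0863, -0.0212]
orientation: [-1.763, -2.6, 0.0]
force: [0.5, -0.9, 0.1]
opening: 0.0484
gripper_force: 15.0
```

Request:
apply_moves(
  steps=[0,0,0.03,0,0,0,0,0,0,0,0,0,0,0],
)

```text
t: 34.92
tool_pos: [0.6277, -0.0863, -0.0217]
orientation: [1.763, 2.6, 0.0]
force: [-1.0, 0.5, 1.2]
opening: 0.0483
gripper_force: 15.0
```

Request:
apply_moves(
  steps=[0,0,0,0,0,0,60,0,0,0,0,0,0,60,0,0,0,0,0,0,60,0,0,-0.1,0,0,0,60,0,0,-0.3,0,0,0,60,0,0,-0.7,0,0,0.9,60,0,0,-0.8,0,0,0.9,60,0,0,-0.6,0,0,0.9,60,0,0,-0.2,0,0,0.9,60,0,0,0,0,0,0.9,60,0,0,0,0,0,0.9,60,0,0,0,0,0,0.9,60],
)

```text
t: 35.92
tool_pos: [0.6277, -0.0864, 0.0601]
orientation: [2.514, 1.883, 0.001]
force: [0.2, 0.6, -0.8]
opening: 0.0555
gripper_force: 0.0
```

Request:
apply_moves(
  steps=[0,0,0,0,0,0.9,60,0,0,0,0,0,0.9,60,0,0,0,0,0,0,60],
)

```text
t: 36.17
tool_pos: [0.6275, -0.0864, 0.0596]
orientation: [2.68, 1.638, 0.0]
force: [0.6, 0.4, -0.8]
opening: 0.0562
gripper_force: 0.0
```

```bash
python3 - <<'E'
from h import *
leg(648.5,-239.5)
im=eyes.read_camera('side')
Y=lambda h,s,v:(h>20)&(h<35)&(s>150)
print(*blob(im,'side',(338,275),20,lambda h,s,v:Y(h,s,v)&(v>200),.0085)); print(*blob(im,'side',(338,275),20,Y,.007))
E
```

```text
t=36.17 p=[627.5 -86.4  59.6] psi=62.9 tilt=0.01 q6=0.26 F=[ 0.6  0.4 -0.8] open=56.2 gf=0.0
after turn: dx,dy total -4.22 2.95 | rows 5 each -0.845 0.59
[ 650.8 -236.5] [ 651. -236.] [36.3 19.9] 55.6
[ 649.1 -239.1] [ 649. -239.] [48.6 22.2] 57.9
```

Request:
apply_moves(
  steps=[-0.4,0.28,0,0,0,0,50,-0.8,0.57,0,0,0,0,50,-0.8,0.57,0,0,0,0,50,-0.8,0.57,0.2,0,0,0,50,-0.8,0.57,0.5,0,0,0,50,-0.5,0.34,0.6,0,0,0,50,-0.09,0.07,0.5,0,0,0,50,0,0,0.2,0,0,0,50,0,0,0,0,0,0,50,0,0,0,0,0,0,50],
)

```text
t: 37.05
tool_pos: [0.6499, -0.2376, -0.0013]
orientation: [-2.674, -1.646, 0.001]
force: [-0.1, -0.4, 0.4]
opening: 0.0465
gripper_force: 0.0
```

```bash
python3 -c "
from h import *
leg(649.2,-238.8,z=-30)
im=eyes.read_camera('top')
print('hex',*blob(im,'top',proj('top',np.array([.6276,-.0867,.016])),19,lambda h,s,v:(h>60)&(h<100)&(s>60)&(v>60),.016))
"
```

```text
t=37.05 p=[ 649.9 -237.6   -1.3] psi=63.2 tilt=0.08 q6=0.04 F=[-0.1 -0.4  0.4] open=46.5 gf=0.0
after turn: dx,dy total -0.05 -0.0 | rows 1 each -0.047 -0.001
dz total 0.96
hex [625.7 -86.4] [626. -86.] [57.  50.1] -2.3
```

Hexagon is in its nest. Down to the wedge.

Request:
apply_moves(
  steps=[-0.04,0,0.2,0,0,0,50,0,0,0.35,0,0,0,50,0,0,0.2,0,0,0,50,0,0,0.1,0,0,0,50,0,0,0.05,0,0,0,50,0,0,0.0,0,0,0,50,0,0,0,0,0,0,50,0,0,0,0,0,0,50],
)

```text
t: 37.77
tool_pos: [0.65, -0.2399, -0.0277]
orientation: [2.676, 1.644, 0.001]
force: [-0.3, 0.7, 0.5]
opening: 0.0466
gripper_force: 0.0
```

```bash
python3 -c "
from h import *
leg(649.2,-238.8,z=-30)"
```

```text
t=37.77 p=[ 650.  -239.9  -27.7] psi=63.1 tilt=0.04 q6=0.04 F=[-0.3  0.7  0.5] open=46.6 gf=0.0
after turn: dx,dy total 0.02 -0.04 | rows 1 each 0.019 -0.04
dz total 0.08
```

Request:
apply_moves(
  steps=[0.02,-0.04,0.05,0,0,0,50,0,0,0.02,0,0,0,50,0,0,0,0,0,0,0,0,0,0,0,0,0,0,0,0,0,0,0,0,0,0,0,0,0,0,0,0,0,0,0,0,0,0,0,0,0,0,0,0,0,0,0,0,0,0,0,0,0,0,0,0,0,0,0,0],
  grip_force=12,
)

```text
t: 38.6
tool_pos: [0.649, -0.2387, -0.0301]
orientation: [2.677, 1.645, 0.0]
force: [0.1, -0.2, 0.7]
opening: 0.0185
gripper_force: 11.8
```

```bash
python3 -c "
from h import *
leg(467.2,-63.5,81.9)
im=eyes.read_camera('side')
print(*blob(im,'side',(338,275),20,lambda h,s,v:(h>20)&(h<35)&(s>150),.007))"
```

```text
t=38.60 p=[ 649.  -238.7  -30.1] psi=63.1 tilt=0.01 q6=0.04 F=[ 0.1 -0.2  0.7] open=18.5 gf=11.8
turn az total -3.13
after turn: dx,dy total 4.93 -6.82 | rows 7 each 0.704 -0.974
[ 646.  -240.2] [ 646. -239.] [50.4 19.7] 69.3
```

Request:
apply_moves(
  steps=[0,0,-0.2,0,0,0,0,0,0,-0.6,0,0,-0.78,0,0,0,-0.8,0,0,-0.78,0,0,0,-0.6,0,0,-0.78,0,0,0,-0.2,0,0,-0.79,0,0.35,-0.5,0,0,0,0,0,0.65,-0.92,0,0,0,0,0,0.68,-0.96,0,0,0,0,0,0.68,-0.96,0,0,0,0,0,0.68,-0.96,0,0,0,0,0,0.68,-0.96,0,0,0,0,0,0.6,-0.85,0.2,0,0,0,0],
)

```text
t: 39.65
tool_pos: [0.485, -0.0836, 0.0371]
orientation: [2.371, 2.058, 0.002]
force: [-0.4, 1.0, 1.0]
opening: 0.019
gripper_force: 11.8
```

Request:
apply_moves(
  steps=[0.38,-0.52,0.4,0,0,0,0,0.14,-0.19,0.5,0,0,0,0,0,0,0.2,0,0,0,0,0,0,0,0,0,0,0,0,0,0,0,0,0,0],
)

```text
t: 40.07
tool_pos: [0.4674, -0.0666, 0.0034]
orientation: [2.372, 2.059, 0.0]
force: [-0.3, 0.1, -0.4]
opening: 0.0187
gripper_force: 11.8
```

```bash
python3 - <<'E'
from h import *
leg(466.8,-66.1,81.9,-20.5)
zt=state()[1][2]/1000+.035+.002
for c in('side','top'):
  im=eyes.read_camera(c);u=proj(c,np.array([.467,-.063,zt]))
  try: print(c,u,*blob(im,c,u,22,lambda h,s,v:(h>20)&(h<35)&(s>120),zt))
  except Exception as e: print(c,'none')
E
```

```text
t=40.07 p=[467.4 -66.6   3.4] psi=81.9 tilt=0.03 q6=-0.11 F=[-0.3  0.1 -0.4] open=18.7 gf=11.8
turn az total 0.0
after turn: dx,dy total 0.01 -0.02 | rows 1 each 0.013 -0.023
dz total 0.8
side [253.63716444 220.37024088] [464.8 -71.4] [465. -71.] [50.8 20.3] 85.7
top none
```

Request:
apply_moves(
  steps=[0.07,0,0.2,0,0,0,0,0,0,0.25,0,0,0,0,0,0,0.15,0,0,0,0,0,0,0.1,0,0,0,0,0,0,0.04,0,0,0,0,0,0,0,0,0,0,0,0,0,0,0,0,0,0],
)

```text
t: 40.75
tool_pos: [0.467, -0.064, -0.0195]
orientation: [-2.372, -2.059, 0.0]
force: [-0.1, -0.2, -0.1]
opening: 0.0189
gripper_force: 11.8
```

```bash
python3 -c "
from h import *
leg(466.8,-64,81.9,-21.1)"
```

```text
t=40.75 p=[467.  -64.  -19.5] psi=81.9 tilt=0.02 q6=-0.10 F=[-0.1 -0.2 -0.1] open=18.9 gf=11.8
turn az total 0.0
after turn: dx,dy total -0.0 -0.01 | rows 1 each -0.0 -0.006
dz total 0.05
```

Request:
apply_moves(
  steps=[0,0,0.04,0,0,0,0,0,0,0,0,0,0,0],
)

```text
t: 40.92
tool_pos: [0.4672, -0.0641, -0.0205]
orientation: [2.372, 2.059, 0.0]
force: [-0.2, 0.6, -0.6]
opening: 0.0189
gripper_force: 11.8
```

Request:
apply_moves(
  steps=[0,0,0.015,0,0,0,0,0,0,0,0,0,0,0],
)

```text
t: 41.08
tool_pos: [0.4671, -0.064, -0.0209]
orientation: [2.372, 2.059, 0.0]
force: [0.2, -0.2, 0.0]
opening: 0.0188
gripper_force: 11.8
```

Request:
apply_moves(
  steps=[0,0,0.01,0,0,0,0,0,0,0,0,0,0,28,0,0,0,0,0,0,28,0,0,0,0,0,0,28,0,0,-0.05,0,0,0,28,0,0,-0.2,0,0,0,28,0,0,-0.6,0,0,0,28,0,0,-0.9,0,0,0,28,0,0,-0.9,0,0,0,28,0,0,-0.9,0,0,0,28,0,0,-0.9,0,0,0,28,0,0,-0.4,0,0,0,28],
)

```text
t: 42.08
tool_pos: [0.469, -0.0645, 0.1287]
orientation: [2.369, 2.056, 0.005]
force: [0.8, -0.3, 0.5]
opening: 0.026
gripper_force: 0.0
```

Request:
apply_moves(
  steps=[-1,0,0,0,0,0,28,-1,0,0,0,0,0,28,-1,0,0,0,0,0,28,-1,0,0,0,0,0,28,-1,0,0,0,0,0,28,-1,0,0,0,0,0,28,-1,0,0,0,0,0,28,-1,0,0,0,0,0,28,-1,0,0,0,0,0,28,-1,0,0,0,0,0,28,-0.6,0,0,0,0,0,28,0,0,0,0,0,0,28],
)

```text
t: 43.08
tool_pos: [0.421, -0.382, 0.1235]
orientation: [-2.376, -2.056, 0.002]
force: [-0.5, -0.1, -0.1]
opening: 0.0259
gripper_force: 0.0
```

```bash
python3 - <<'E'
from h import *
leg()
W=[]
a=eyes.read_camera('top')[135:300,115:400]; b=eyes.read_camera('side')[135:310,190:370]
W=[cv2.resize(a[:,:,::-1],(800,300),interpolation=cv2.INTER_CUBIC),cv2.resize(b[:,:,::-1],(800,300),interpolation=cv2.INTER_CUBIC)]
a=cv2.resize(eyes.read_camera('top')[135:300,115:335][:,:,::-1],(440,330),interpolation=cv2.INTER_CUBIC)
b=cv2.resize(eyes.read_camera('side')[135:255,200:345][:,:,::-1],(360,330),interpolation=cv2.INTER_CUBIC)
cv2.imwrite('pics/f1.png',np.hstack([a,b]))
E
```

```text
t=43.08 p=[ 421.  -382.   123.5] psi=81.7 tilt=0.06 q6=-0.68 F=[-0.5 -0.1 -0.1] open=25.9 gf=0.0
```

View pics/f1.png

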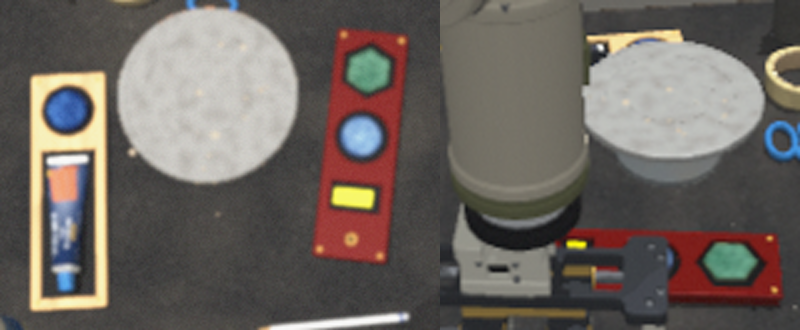

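The top view shows all five parts in their nests: cobalt tile at (67,108), glue at (67,220), hexagon at (369,70), pale tile at (361,135) and wedge at (353,198). The gripper is clear of everything, so I'm handing in.

```bash
python3 -c "
from plant import robot
print(robot.close_job())"
```

```text
the job is handed in; nothing more can be done
None
```

I placed all five parts in their nests in the order asked and handed the job in at about 43 s. The olive hexagon was not touched, and I got no verdict back.

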